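# Nudge the carrier plate onto its locating pins and start the board test

### The arm

A 7-joint arm with a two-finger parallel gripper is mounted at the origin on the work surface. World frame = base frame: x ahead of the robot, y to its left, z up, the work surface at z = 0. Lengths are in m, angles in rad, forces in N, time in s.
With the tool pointing down it reaches from about 0.425 to 0.925 m from the base axis. Payload 6.8 kg.
Tool frame: the origin (TCP) lies midway between the tips of the shut fingers; the grasp point (between the pads) lies 19 mm behind it; z points along the fingers, x is the direction in which the jaws open and shut, and the axes are right-handed (so a half turn about z gives the same grasp; the last joint's range is limited). The gripper opens to 85 mm and grips with 20 to 120 N. Pads are 22 mm wide; open, the fingers measure 114 mm over their backs; the gripper's body (76 mm by 85 mm) begins 54 mm behind the grasp point. The pads swing forward as they close: fully open they stand 13 mm farther back than shut.
Start: joints at [-1.416, 0.477, 0.022, 1.555, -0.011, 1.109, -0.083], TCP at [0.175, 0.652, 0.231] pointing down, gripper open.
Joint ranges: [-2.96, 2.96], [-0.34, 2.1], [-1.41, 1.46], [0.24, 2.44], [-1.37, 4.51], [0.17, 1.92], [-2.96, 2.96]. Speed limits (rad/s): [2.39, 2.39, 3.14, 3.14, 3.14, 3.14, 3.14].

### API

Orientations are given as a unit quaternion [w, x, y, z].
In Python, from station import bot, imaging, nets gives the robot as it stands. The module is installed in compiled form; this text tells all that it offers.
- The arm moves only by the tool apply_moves, never from a script. Its argument "moves" is text: rows parted by semicolons, each of 7 numbers parted by spaces: the gripper command: -1 is fully open, 1 is shut, values between are in proportion, then the shift along the tool's x, y, z normalised to -1 to 1, where 1 is 120 mm, then the turn, a rotation vector about the tool's x, y, z normalised to -1 to 1, where 1 is 4 degrees. In form: hand dx dy dz rx ry rz; .... A call has 1 to 12 rows; each row shifts and turns the commanded pose from where the row before left it, along the tool's axes as they then stand; what a row does not reach is not made up. A row lasts 1/12 s, in which the tool goes at most 41.7 mm and 7.16 degrees, less where a joint would pass 70% of its speed; a pose out of reach is approached as far as the arm can. A call with a number of a shift or a turn outside -1 to 1 is refused whole. A call with a gripper value outside its range is refused whole. The fingers move at their own pace and stop on an object; "force" is the grip in N (left out, the last holds). Time passes only in rows, so rows that do not move let the fingers close. It gives the time, the measured TCP pose, the force and the opening at its end, in the units of the state.
- bot.get_obs(): the state, without advancing time (a new reading comes with each control period).
- imaging.read_camera(name): name is "scene" or "side" or "wrist"; returns a dict with "image" (384x512x3 uint8, red, green, blue), "fx", "fy", "cx", "cy" (pixels), "view" (4x4, takes a point from world to camera coordinates); the wrist camera has in their place "mount" (4x4, takes a point from camera to tool coordinates, whose origin is the TCP and whose axes are the tool frame's). Camera axes: x right, y down, z forward; pixel columns grow to the right and rows downward; lengths in m; the calibration is good to about 2 mm. The wrist camera is an equidistant fisheye: a pixel r from the principal point sees the ray r / f radians off the axis. A picture is of the moment at which its call begins: read the wrist's pose just before it. There is no depth.
- bot.hand_in(): hands the job in, once; it reports no verdict.
Trained networks look in a picture, given as the dict that the camera call returned (one of the last four; its "shot" number tells which), for a name from the list of things; names that differ only in an ending like _2 or _b are one class to them, and where a whole thing is asked for, a point or a joint stands for the part that bears it (a point fixed in the world has none). Each returns a list of dicts, best first, with "score" (0 to 1); they miss things now and then, are a little off and sometimes report something else, mostly with a low value. They report only what shows in the picture. A call takes as long as a camera call. They do not tell look-alikes from the thing itself.
- nets.spot_in(picture, name): "rect" ([left, top, right, bottom] in pixels, round what is visible of it).
- nets.outline_of(picture, name): "region" (384x512 bool, what is visible of it) and "rect" ([left, top, right, bottom] in pixels, round what is visible of it).
- nets.spot_point(picture, name): "location" ([column, row] in pixels: a listed point, or the origin of a listed thing).
The state is a dict: "t": time; "q": joint angles; "joint_vel": joint speeds; "joint_torque": joint torques, N m; "eef_pos": TCP position; "tool_rot": TCP orientation; "contact_force": force on the tool from outside, world axes, zero at the start; "torque": the same for the moment, N m; "gripper_width": opening from 0.0 (shut) to 1.0 (fully open).
Only numpy, scipy, OpenCV 4.12 (cv2) and the standard library are available. Lean on these libraries where they do the work, as an engineer would, in place of code of your own. Each camera call takes 0.05 s, during which the arm holds its last target.

### The job

The aluminium carrier plate lies out of place on the test fixture, half on the ledge. Without gripping or lifting it, nudge it sideways with the fingertips until its two holes drop over the two locating pins and it lies flat and fully home; then press the start button all the way down and let go. Do not touch the circuit board on the plate, and leave everything else on the bench where it is.

Things in the scene. Friction and masses are not known exactly. Their poses are not given: they have to be found in the camera images.
- fixture: Grey test fixture, fixed to the bench. Origin: on the bench under the centre of the nest where the plate belongs; z up, +x roughly away from the robot, +y to its left. Base slab x -92 to +98 mm, y -155 to +80 mm, 12 mm thick; its bare top (z = 12 mm) is the seat. On it: two pins, a ledge, a fence. The plate slides along the fence in the fixture's +y direction to reach the pins.
- pin_near (a point): Tip of the steel locating pin nearer the robot, at x -50, y +5, z 24 mm of the fixture. Each pin stands 12 mm above the seat: 10 mm thick in the lowest 4 mm, then tapering to 4 mm at the tip.
- pin_far (a point): Tip of the other locating pin, at x +50, y +5, z 24 mm of the fixture.
- ledge_edge (a point): Middle of the edge, nearest the pins, of the steel ledge. The ledge's top is level with the pin tips (24 mm above the bench); it covers fixture x -92 to +74 mm, y -155 to -62 mm. This point is at x 0, y -62, z 24 mm of the fixture.
- fence_face (a point): On the top of the face of the straight dark steel fence that guides the plate's +x edge: fixture x +77, y 0, z 36 mm. The fence runs along the fixture's y from -155 to +60 mm. With the plate home there are 2 mm between its edge and the fence. A turned plate pushed with one fingertip at mid-edge can jam a corner on the fence; two spread fingertips, or a push near a corner, square it (up to 20 N).
- plate: Loose aluminium plate, 150 (x) by 120 (y) by 10 mm, about 0.4 kg. Origin: centre of its underside. Two round 12 mm through holes at x -50 and +50, y +5 mm. At the start it lies flat on ledge and pin tips, 24 to 46 mm short of home along the fixture's -y, 5 to 17 mm along -x, turned up to 0.09 rad. Slides under 1.5 to 4 N; May tip a bit as it drops.
- plate_top (a point): Centre of the plate's top face, 10 mm above its origin. Home, the plate's origin is over the fixture's and its axes along the fixture's; this top is then 22 mm above the bench, 2 mm lower than the ledge's top, and the pins show 2 mm above it.
- board: Green circuit board with components, screwed on the plate; not to be touched. 70 by 44 mm, centred on the plate in x and 10 mm from its centre towards its -y edge; reaches 21 mm above the plate's top. Origin: on the plate's top under the board's centre.
- start_top (a point): Centre of the top face of the start button: a round black button, 32 mm across, in a grey housing fixed to the bench to the left of the fixture; it is pressed straight down.
- start (a joint): Travel of the start button: 0 is up, 0.006 m is fully down (takes about 5 N); a spring returns it.
- meter: Bystander: orange handheld meter lying flat, 180 x 88 x 45 mm. Origin: centre of its underside.
- spool: Bystander: standing solder spool, 56 mm across, 50 mm tall. Origin: centre of its underside.
- screwdriver: Bystander: black screwdriver lying on the bench to the right of the fixture, 180 mm long along its x, 26 mm high. Origin: under its middle.
- brown_bottle: Bystander: brown glass bottle, 90 mm across, 210 mm tall, beyond the fixture. Origin: centre of its underside.
- wash_bottle: Bystander: white plastic bottle, 56 mm across, 150 mm tall, beyond the fixture. Origin: centre of its underside.
- terminal: Bystander: white terminal block, 24 x 36 x 20 mm. Origin: centre of its underside.
- heatsink: Bystander: finned aluminium heat sink, 50 x 70 x 30 mm. Origin: centre of its underside.
Mind the look-alikes: they are no part of the job. What is shaped like the plate but pink is not meant.

How it is judged:
On the way, in this order (a step that is already met when the one before it is completed fails the run):
1. the plate lies home over both pins (horizontal distance between plate and fixture below 0.003 m and height (world z) of plate below 0.0145 m and angle between plate's own z axis and vertical below 0.02 rad and angle between the x axis of plate and the x axis of fixture, either way round below 0.04 rad), for 0.2 s.
2. the start button is pressed down (value of joint start above 0.0045 m), for 0.05 s.
At the end, for the whole second after the job is handed in: The plate lies flat on the seat over both pins (centre within 3 mm of the nest's centre, underside within 2.5 mm of the seat, tilt under 0.02 rad, turned less than 0.04 rad), at rest, and the start button, after being pressed at least 4.5 mm down, is up again (all of step 1 and linear speed of plate below 0.01 m/s and value of joint start below 0.0015 m); the robot touches nothing.
It fails at once if the plate is lifted more than 12 mm above where it lay, or tipped up more than 0.3 rad (height (world z) of plate above 0.036 m or angle between plate's own z axis and vertical above 0.3 rad).
It fails at once if the circuit board is touched (contact force between any of the fingers, the arm and board above 1 N).
It fails at once if the start button is pressed while the plate is not home (value of joint start above 0.0045 m and not (horizontal distance between plate and fixture below 0.003 m and height (world z) of plate below 0.0145 m and angle between plate's own z axis and vertical below 0.02 rad and angle between the x axis of plate and the x axis of fixture, either way round below 0.04 rad)).
It fails at once if a bystander is disturbed (moved more than 20 mm) (distance of any of meter, spool, screwdriver, brown_bottle, wash_bottle, terminal, heatsink from where it was at the start of the episode above 0.02 m).
It also fails if it takes over 64 s, if anything falls off the work surface, if the arm or the gripper's body presses on something with over 40 N, if the wrist force passes 120 N, or if a joint passes its speed limit or range.

## Working session

There is one attempt and no reset: what is moved stays moved. The work goes in short steps, Python scripts to look and compute and a tool call to move; the robot and the scene stay as the last step left them, time stands still between calls to the robot, and variables do not carry over. Pictures are saved under pics/ and viewed, and the job is handed in when it is done.

Besides the shell and the picture viewer there is one more tool, called after "Call:" as name(argument=value, ...), one argument or row to a line, values as JSON. apply_moves: Moves the arm, as the interface text tells. Scaled input: -1 to 1 covers 120 mm each way for a shift and 4 degrees each way for a turn. Its arguments: {"type":"object","properties":{"moves":{"type":"string"},"force":{"type":"number"}},"required":["moves"]}

```bash
mkdir -p pics; cat > h.py <<'E'
import numpy as np, cv2
from station import bot, imaging, nets
from scipy.spatial.transform import Rotation as R
def save(p,n,crop=None,s=1):
    im=p["image"][...,::-1]
    if crop: im=im[crop[1]:crop[3],crop[0]:crop[2]]
    im=cv2.resize(im,None,fx=s,fy=s,interpolation=cv2.INTER_CUBIC); cv2.imwrite(f"pics/{n}.png",im)
def ray(p,uv):
    V=np.array(p["view"]);d=np.array([(uv[0]-p["cx"])/p["fx"],(uv[1]-p["cy"])/p["fy"],1.])
    Rm=V[:3,:3];return -Rm.T@V[:3,3],Rm.T@d
def onz(p,uv,z):
    o,d=ray(p,uv);return o+d*(z-o[2])/d[2]
def proj(p,X):
    V=np.array(p["view"]);c=V[:3,:3]@np.array(X)+V[:3,3];return np.array([c[0]/c[2]*p["fx"]+p["cx"],c[1]/c[2]*p["fy"]+p["cy"]])
E
python3 - <<'E'
from h import *
o=bot.get_obs();print(o["t"],o["eef_pos"],o["tool_rot"],o["gripper_width"])
for c in ["scene","side","wrist"]:
    p=imaging.read_camera(c);save(p,c+"0",s=1.5)
    print(c,p["fx"],p["cx"],p["cy"]); 
    print(np.round(p.get("view",p.get("mount")),3).tolist())
    for n in ["pin_near","pin_far","ledge_edge","fence_face","plate_top","start_top","fixture","plate"]:
        for r in nets.spot_point(p,n)[:2]:
            print(n,round(r["score"],2),np.round(r["location"],1))
E
```

```text
0.0 [0.17521849 0.65125103 0.2303346 ] [ 6.04704172e-04  7.93657285e-01  6.08364436e-01 -6.80098316e-04] 0.9935077972039214
scene 388.1764146201872 253.0791122301705 195.33302540084378
[[0.251, 0.968, -0.001, -0.094], [0.689, -0.179, -0.702, -0.356], [-0.68, 0.176, -0.712, 1.351], [0.0, 0.0, 0.0, 1.0]]
pin_near 0.91 [284.9 186.4]
pin_near 0.54 [146.2 283.7]
pin_far 0.96 [300.4 216.3]
fence_face 0.77 [303.  221.9]
plate_top 0.82 [197.1 162.4]
plate_top 0.73 [302.1 137.6]
start_top 0.64 [395.  172.6]
fixture 0.92 [291.  208.5]
fixture 0.41 [274.9 203.5]
plate 0.96 [273.9 203.6]
plate 0.83 [199.8 162.9]
side 451.8265018390436 260.4322693450752 189.29127196032348
[[0.932, -0.362, 0.011, -0.503], [-0.264, -0.699, -0.665, 0.17], [0.249, 0.617, -0.747, 1.155], [0.0, 0.0, 0.0, 1.0]]
pin_near 0.58 [249.5 185.6]
pin_far 0.79 [280.5 171.4]
pin_far 0.41 [185.  142.8]
ledge_edge 0.63 [274.8 196.6]
ledge_edge 0.59 [252.3 184.6]
fence_face 0.74 [291.5 169.8]
plate_top 0.84 [163.8 179.1]
plate_top 0.64 [204.  260.8]
start_top 0.48 [222.5 116.1]
fixture 0.84 [264.1 184. ]
fixture 0.37 [272.8 192.4]
plate 0.96 [270.4 187.8]
plate 0.59 [209.1 263.7]
wrist 297.3186396354542 254.63636636577715 189.1153925132239
[[1.0, 0.001, -0.001, 0.001], [-0.0, 0.954, 0.3, -0.076], [0.001, -0.3, 0.954, -0.141], [0.0, 0.0, 0.0, 1.0]]
plate_top 0.96 [ 34.3 293.1]
plate 0.73 [ 35.4 288.6]
```

View pics/scene0.png

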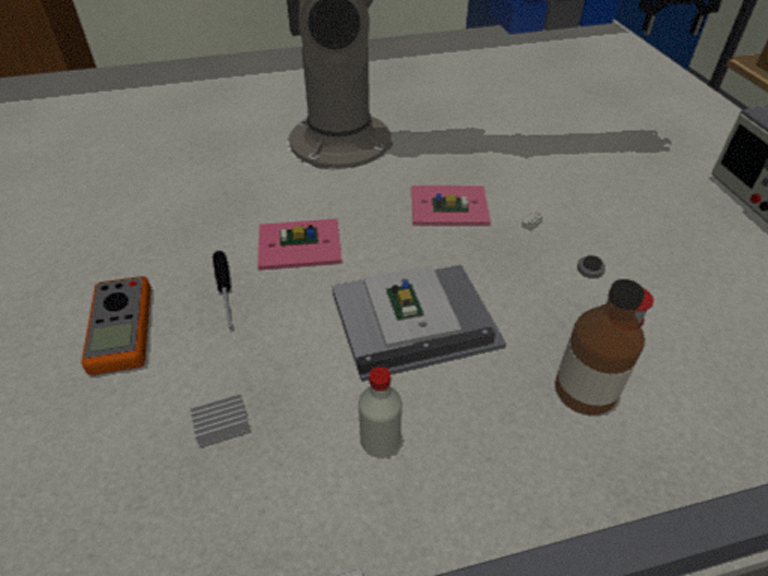

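View pics/side0.png

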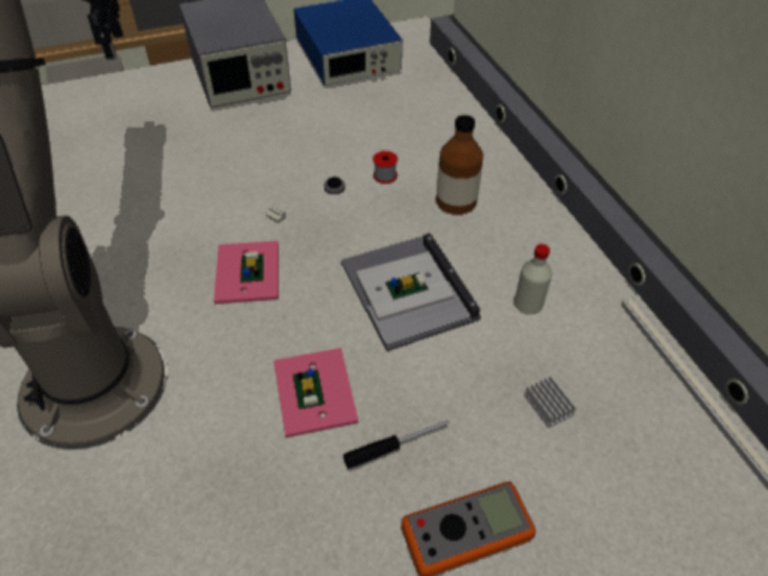

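View pics/wrist0.png

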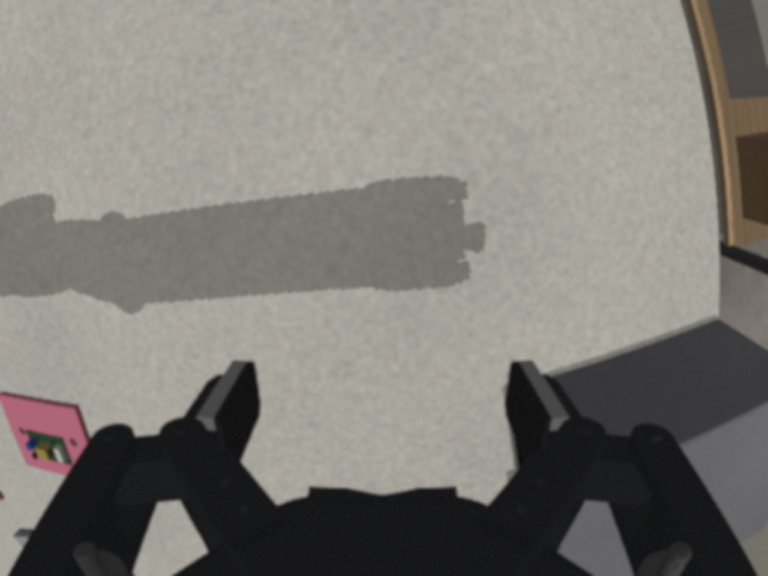

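The two pink plates at scene (300,243) and (450,205) in the 1.5x view are look-alikes. The bare aluminium plate on the grey fixture at (410,305) fits the description. I'll confirm it in enlarged crops.

```bash
python3 - <<'E'
from h import *
p=imaging.read_camera("scene");save(p,"scene1",(210,165,345,255),5.5)
p=imaging.read_camera("side");save(p,"side1",(220,150,325,235),7)
E
```

```text
(no output)
```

View pics/scene1.png

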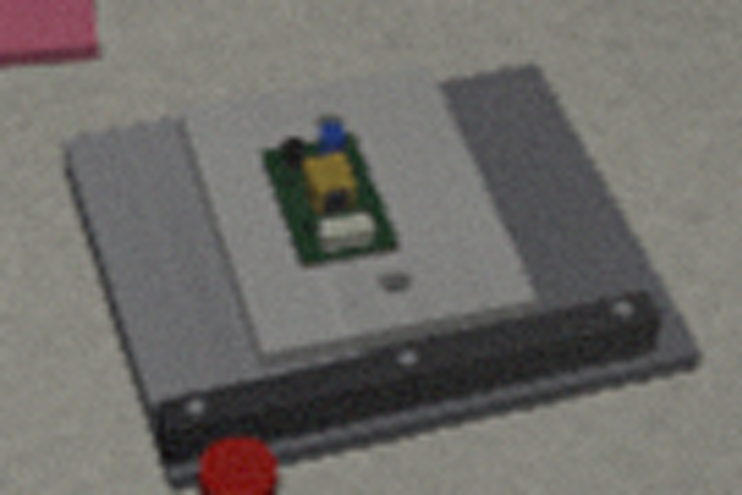

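View pics/side1.png

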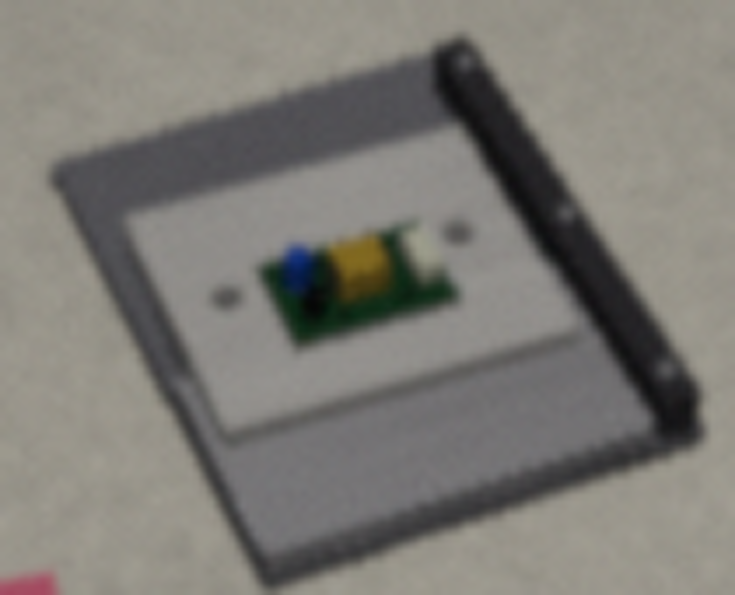

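Confirmed: bare plate with board, fence at the +x side, pink ones excluded. Next I'll fit the poses from the corners.

```bash
cat > fit.py <<'E'
from h import *
from scipy.optimize import least_squares
def T(par,X):
    c,s=np.cos(par[2]),np.sin(par[2]);return np.array([par[0]+c*X[0]-s*X[1],par[1]+s*X[0]+c*X[1],X[2]])
def fit(obs,x0):
    # obs: (picture, pixel, Xmm)
    f=lambda a:np.concatenate([proj(p,T(a,np.array(X)/1e3))-px for p,px,X in obs])
    r=least_squares(f,x0,loss="soft_l1");return r.x,f(r.x).reshape(-1,2)
E
python3 - <<'E'
from fit import *
S=imaging.read_camera("scene");D=imaging.read_camera("side")
s=lambda u,v:(210+u/5.5,165+v/5.5); d=lambda u,v:(220+u/7,150+v/7)
F=[(S,s(67,145),(-92,-155,24)),(S,s(698,358),(98,80,12)),(S,s(538,67),(-92,80,12)),(S,s(648,290),(77,60,36)),
(D,d(57,167),(-92,80,12)),(D,d(262,560),(-92,-155,24)),(D,d(700,430),(98,-155,12)),(D,d(440,60),(77,60,36))]
P=[(S,s(183,118),(-75,-60,34)),(S,s(440,78),(-75,60,34)),(S,s(533,298),(75,60,34)),(S,s(260,352),(75,-60,34)),(S,s(397,281),(50,5,34)),
(D,d(128,212),(-75,60,34)),(D,d(458,125),(75,60,34)),(D,d(580,330),(75,-60,34)),(D,d(228,435),(-75,-60,34)),(D,d(225,297),(-50,5,34)),(D,d(457,233),(50,5,34))]
f,rf=fit(F,[.6,0,0]);p,rp=fit(P,[.6,0,0])
print("fixture",f.round(4));print(rf.round(1).tolist());print("plate",p.round(4));print(rp.round(1).tolist())
for Q in(F,P):
  for c in(S,D):
    r,_=fit([o for o in Q if o[0] is c],[.6,0,0]);print(r.round(4))
c,s_=np.cos(f[2]),np.sin(f[2]);e=p[:2]-f[:2];print("plate in fix mm",(c*e[0]+s_*e[1])*1e3,(-s_*e[0]+c*e[1])*1e3,p[2]-f[2])
for cam in (S,D):
  for n in ["start_top"]: print(n,[(round(r["score"],2),np.round(r["location"],1).tolist(),[onz(cam,r["location"],z).round(3).tolist() for z in (.02,.03,.04)]) for r in nets.spot_point(cam,n)])
save(S,"btn_s",(360,150,450,200),8);save(D,"btn_d",(200,100,290,150),8)
E
```

```text
fixture [0.5781 0.0436 0.0094]
[[-1.0, -2.6], [-0.0, -1.0], [0.1, -1.3], [-1.0, -0.3], [0.4, -1.9], [0.2, -1.1], [1.7, -0.1], [0.9, -2.4]]
plate [ 0.5697  0.0011 -0.0157]
[[-0.7, -2.7], [-2.0, -3.1], [0.4, -0.4], [-0.3, -0.8], [-0.8, -1.0], [0.1, -0.3], [1.5, -0.6], [0.6, -0.7], [-0.0, -1.4], [1.0, -1.1], [0.9, -0.9]]
[0.5828 0.0434 0.0248]
[0.5741 0.0402 0.0181]
[ 0.5738  0.0017 -0.0284]
[ 0.5666 -0.0012 -0.0029]
plate in fix mm -8.891532635827224 -42.390383611134475 -0.025112978177473398
start_top [(0.65, [392.7, 171.9], [[0.536, 0.343, 0.02], [0.545, 0.335, 0.03], [0.554, 0.327, 0.04]]), (0.47, [270.7, 202.3], [[0.561, -0.003, 0.02], [0.57, -0.006, 0.03], [0.579, -0.009, 0.04]])]
start_top [(0.5, [223.7, 119.4], [[0.545, 0.349, 0.02], [0.541, 0.337, 0.03], [0.538, 0.325, 0.04]])]
```

```bash
python3 -c "
import cv2,numpy as np
cv2.imwrite('pics/btn.png',np.vstack([cv2.imread('pics/btn_s.png')[:300],cv2.imread('pics/btn_d.png')[:300]]))"
```

```text
(no output)
```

View pics/btn.png

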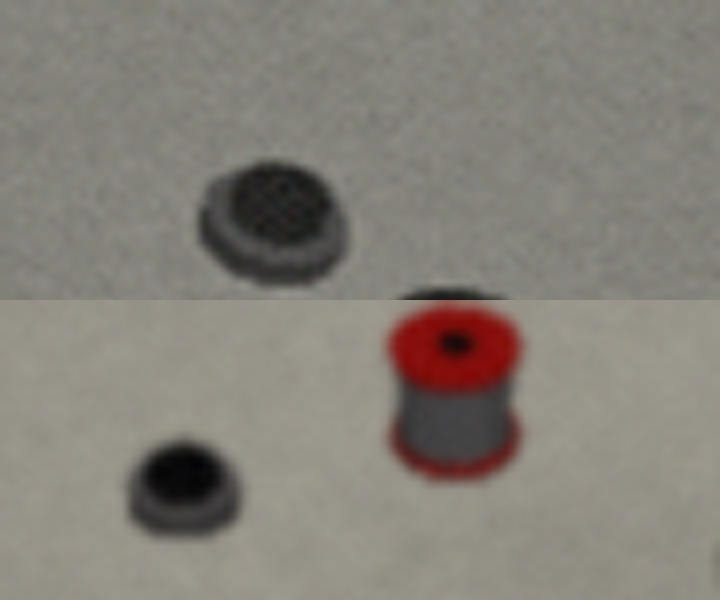

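Call:
apply_moves(
  moves="-1 -0.06 0.3 -0.06 0 0 0.85;-1 -0.06 0.3 -0.06 0 0 0.85;-1 -0.06 0.3 -0.06 0 0 0.85;-1 -0.06 0.3 -0.06 0 0 0.85;-1 -0.06 0.3 -0.06 0 0 0.85;-1 -0.06 0.3 -0.06 0 0 0.85;-1 -0.06 0.3 -0.06 0 0 0.85;-1 -0.06 0.3 -0.06 0 0 0.85;-1 -0.05 0.3 0 0 0 0.85;-1 -0.05 0.3 0 0 0 0.85;-1 -0.05 0.3 0 0 0 0.85",
)

```text
t: 2.57
eef_pos: [0.4675, 0.3805, 0.2892]
tool_rot: [-0.0, 0.947, 0.32, 0.0]
contact_force: [0.6, 0.3, -0.6]
gripper_width: 0.999
```

```bash
python3 - <<'E'
from h import *
o=bot.get_obs();print(o["t"],o["eef_pos"],R.from_quat(np.roll(o["tool_rot"],-1)).as_matrix().round(3))
E
```

```text
2.5667 [0.4675221  0.38047985 0.28924625] [[ 0.795  0.607  0.001]
 [ 0.607 -0.795  0.001]
 [ 0.001 -0.    -1.   ]]
```

Call:
apply_moves(
  moves="-1 -0.04 0.25 0 0 0 0.84;-1 -0.04 0.25 0 0 0 0.84;-1 -0.04 0.25 0 0 0 0.84;-1 -0.04 0.25 0 0 0 0.84;-1 -0.04 0.25 0 0 0 0.84;-1 -0.04 0.25 0 0 0 0.84;-1 -0.04 0.25 0 0 0 0.84;-1 -0.04 0.25 0 0 0 0.84;-1 -0.04 0.25 0 0 0 0.84;-1 -0.04 0.25 0 0 0 0.84;-1 -0.04 0.25 0 0 0 0.84;-1 0 0 0 0 0 0",
)

```text
t: 3.57
eef_pos: [0.5323, 0.0527, 0.2895]
tool_rot: [0.001, 1.0, -0.001, 0.0]
contact_force: [-0.2, -0.5, 0.2]
gripper_width: 1.001
```

```bash
cat >> h.py <<'E'
def wrist():
    o=bot.get_obs();p=imaging.read_camera("wrist")
    Tt=np.eye(4);Tt[:3,:3]=R.from_quat(np.roll(o["tool_rot"],-1)).as_matrix();Tt[:3,3]=o["eef_pos"]
    p["view"]=np.linalg.inv(Tt@np.array(p["mount"]));p["fish"]=1;return o,p
_proj=proj
def proj(p,X):
    if "fish" not in p: return _proj(p,X)
    V=np.array(p["view"]);c=V[:3,:3]@np.array(X)+V[:3,3];h=np.hypot(c[0],c[1]);th=np.arctan2(h,c[2])
    return np.array([p["cx"]+p["fx"]*th*c[0]/h,p["cy"]+p["fy"]*th*c[1]/h])
E
python3 - <<'E'
from h import *
o,p=wrist();print(o["t"],o["eef_pos"],R.from_quat(np.roll(o["tool_rot"],-1)).as_euler("zyx",degrees=True))
save(p,"w1",s=1.5)
for X in [(.578,.044,.02)]: print(proj(p,X))
E
```

```text
3.5667 [0.53226229 0.05268453 0.28945548] [1.14835260e-01 2.88749655e-02 1.79891199e+02]
[286.39159512 159.48707721]
```

View pics/w1.png

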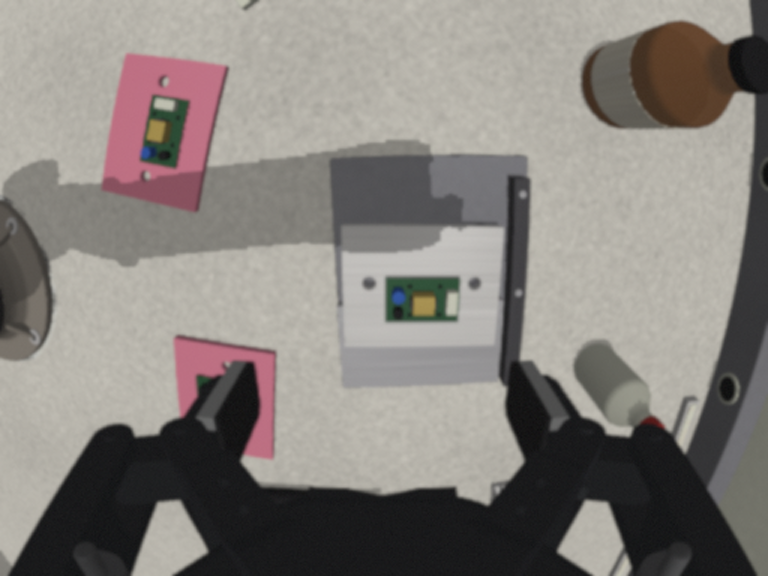

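```bash
python3 - <<'E'
from h import *
o,p=wrist();save(p,"w1c",(212,95,362,265),3.5)
import pickle;pickle.dump(p,open("w1.pkl","wb"))
E
```

```text
(no output)
```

View pics/w1c.png

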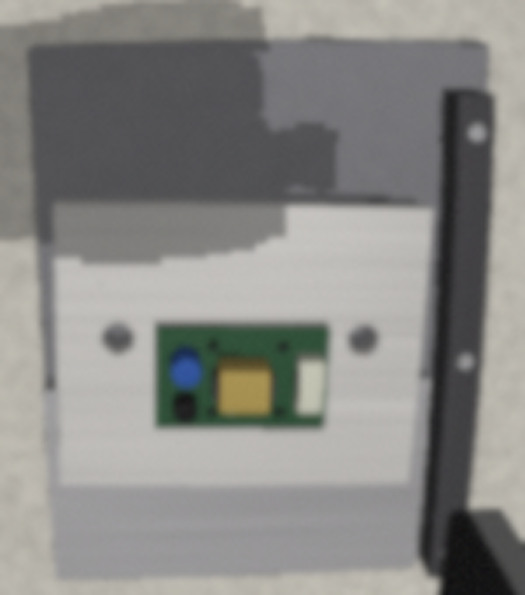

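```bash
python3 - <<'E'
from fit import *
import pickle
p=pickle.load(open("w1.pkl","rb"))
s=lambda u,v:(212+(u+.5)/3.5-.5,95+(v+.5)/3.5-.5)
F=[(p,s(*a),b) for a,b in [((28,46),(-92,80,12)),((487,42),(98,80,12)),((57,577),(-92,-155,24)),((443,92),(77,60,36)),((47,388),(-92,-62,24)),((422,560),(77,-155,36))]]
P=[(p,s(*a),b) for a,b in [((53,203),(-75,60,34)),((435,207),(75,60,34)),((408,486),(75,-60,34)),((60,486),(-75,-60,34)),((118,338),(-50,5,34)),((362,340),(50,5,34))]]
f,rf=fit(F,[.6,0,0]);q,rq=fit(P,[.6,0,0])
print("fixture",f.round(4));print(rf.round(1).tolist());print("plate",q.round(4));print(rq.round(1).tolist())
c,s_=np.cos(f[2]),np.sin(f[2]);e=q[:2]-f[:2];print("plate in fix mm",(c*e[0]+s_*e[1])*1e3,(-s_*e[0]+c*e[1])*1e3,q[2]-f[2])
S=imaging.read_camera("scene");D=imaging.read_camera("side")
g=lambda X:np.concatenate([_proj(S,X)-[395.2-.4,175.4-.4],_proj(D,X)-[222.9-.4,121.5-.4]])
r=least_squares(g,[.54,.33,.03]);print("button",r.x,r.fun)
E
```

```text
fixture [0.5772 0.0445 0.0338]
[[-1.2, -0.5], [0.6, -0.8], [-0.6, 0.8], [4.0, -0.3], [-2.0, 0.4], [1.8, 5.3]]
plate [ 5.704e-01 -1.000e-04 -3.800e-03]
[[0.1, 0.1], [-0.5, 0.5], [0.1, -0.7], [-0.2, -0.5], [-0.1, 0.2], [0.6, 0.1]]
plate in fix mm -8.287308527587273 -44.35530301577203 -0.0376507011836093Traceback (most recent call last):
  File "<stdin>", line 12, in <module>
    return func(*args, **kwargs)
    vector_fun = VectorFunction(
        fun_wrapped,
    ...<6 lines>...
        workers=workers
    )
    self._update_fun()
    ~~~~~~~~~~~~~~~~^^
    self.f = self.fun_wrapped(xp_copy(self.x))
             ~~~~~~~~~~~~~~~~^^^^^^^^^^^^^^^^^
    return np.atleast_1d(self.fun(x))
                         ~~~~~~~~^^^
    return self.f(x, *self.args, **self.kwargs)
           ~~~~~~^^^^^^^^^^^^^^^^^^^^^^^^^^^^^^
  File "<stdin>", line 11, in <lambda>
NameError: name '_proj' is not defined. Did you mean: 'proj'?
```

```bash
python3 - <<'E'
from fit import *
import pickle,h
p=pickle.load(open("w1.pkl","rb"))
s=lambda u,v:(212+(u+.5)/3.5-.5,95+(v+.5)/3.5-.5)
base=[((28,46),(-92,80,12)),((487,42),(98,80,12)),((57,577),(-92,-155,24)),((458,92),(77,60,36)),((47,388),(-92,-62,24))]
for L in (base,base[:3],base+[((443,95),(77,60,12))]):
    f,rf=fit([(p,s(*a),b) for a,b in L],[.6,0,0])
    print("fixture",f.round(4),rf.round(1).tolist())
    q=np.array([.5704,-.0001,-.0038])
    c,s_=np.cos(f[2]),np.sin(f[2]);e=q[:2]-f[:2];print("plate in fix mm",(c*e[0]+s_*e[1])*1e3,(-s_*e[0]+c*e[1])*1e3,q[2]-f[2])
S=imaging.read_camera("scene");D=imaging.read_camera("side")
g=lambda X:np.concatenate([proj(S,X)-[394.8,175],proj(D,X)-[222.5,121.1]])
r=least_squares(g,[.54,.33,.03]);print("button",r.x,r.fun)
E
```

```text
fixture [0.5783 0.0442 0.0334] [[-0.4, -0.3], [1.3, -0.6], [-0.0, 1.0], [0.5, -0.1], [-1.3, 0.5]]
plate in fix mm -9.39772137771286 -44.05341917670116 -0.037181448350676785
fixture [0.5781 0.044  0.0322] [[-0.5, -0.2], [1.2, -0.3], [-0.3, 1.1]]
plate in fix mm -9.094358533220035 -43.79373540876569 -0.03604006911194699
fixture [0.5783 0.0439 0.0318] [[-0.4, -0.2], [1.4, -0.2], [-0.2, 1.1], [0.5, 0.3], [-1.3, 0.7], [0.1, -1.9]]
plate in fix mm -9.301764333326469 -43.704809666336395 -0.03557187961413049
button [0.54064612 0.3486541  0.01270091] [ 0.17260013 -0.21750679  0.1483936   0.31842631]
```

Call:
apply_moves(
  moves="1 0 0 0 0 0 -0.44;1 -0.184 0.161 0 0 0 0;1 -0.184 0.161 0 0 0 0;1 -0.184 0.161 0 0 0 0;1 0 0 0.3 0 0 0;1 0 0 0.3 0 0 0;1 0 0 0.3 0 0 0;1 0 0 0.3 0 0 0;1 0 0 0.3 0 0 0;1 0 0 0.2 0 0 0;1 0 0 0 0 0 0",
  force=60,
)

```text
t: 4.78
eef_pos: [0.4657, 0.0003, 0.0808]
tool_rot: [0.001, 1.0, 0.022, -0.004]
contact_force: [-0.2, 0.1, 0.3]
gripper_width: -0.002
```

```bash
cat >> h.py <<'E'
FX=np.array([.5782,.0441,.0325])
def st():
    o=bot.get_obs();e=np.array(o["eef_pos"][:2])-FX[:2];c,s=np.cos(FX[2]),np.sin(FX[2])
    print("t",round(o["t"],2),"fix mm",((c*e[0]+s*e[1])*1e3).round(1),((-s*e[0]+c*e[1])*1e3).round(1),"z",round(o["eef_pos"][2]*1e3,1),"yaw,..",R.from_quat(np.roll(o["tool_rot"],-1)).as_euler("zyx").round(4),"F",np.round(o["contact_force"],1),"w",round(o["gripper_width"],2))
E
python3 - <<'E'
from h import *
st();o,p=wrist();save(p,"w2",s=1.5)
E
```

```text
t 4.78 fix mm -113.9 -40.1 z 80.8 yaw,.. [-0.0432 -0.0082  3.1397] F [-0.2  0.1  0.3] w -0.0
```

View pics/w2.png

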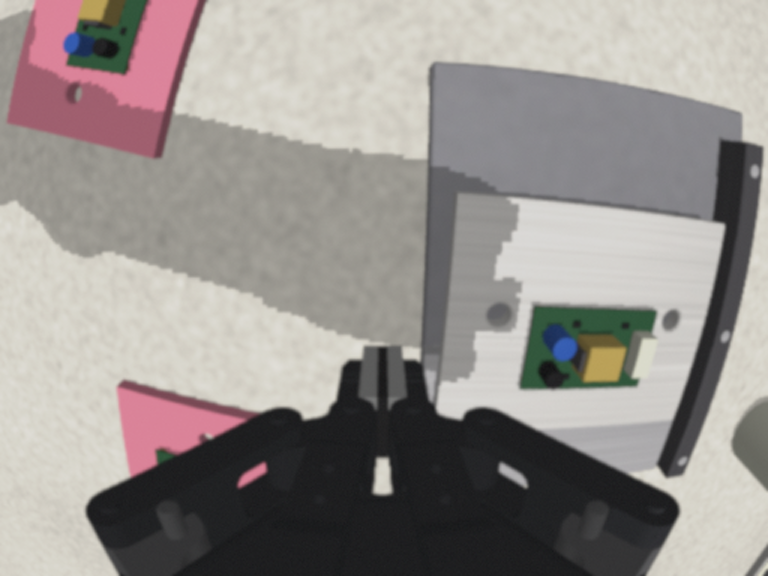

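Call:
apply_moves(
  moves="1 0 0 0 0 0 0;1 0 0 0 0 0 0",
)

```text
t: 5.0
eef_pos: [0.4704, 0.0, 0.0865]
tool_rot: [-0.0, 1.0, 0.021, 0.001]
contact_force: [-0.1, -0.4, -0.0]
gripper_width: 0.001
```

```bash
sed -i 's/"zyx"/"ZYX"/' h.py
python3 - <<'E'
from h import *
st()
E
```

```text
t 5.0 fix mm -109.2 -40.5 z 86.5 yaw,.. [ 4.160e-02 -3.000e-03 -3.141e+00] F [-0.1 -0.4 -0. ] w 0.0
```

Call:
apply_moves(
  moves="1 -0.02 0.06 0 0 0 0.13;1 0 0 0.25 0 0 0;1 0 0 0.235 0 0 0;1 0 0 0 0 0 0;1 0 0 0 0 0 0;1 0 0 0 0 0 0",
)

```text
t: 5.5
eef_pos: [0.4677, -0.008, 0.0282]
tool_rot: [-0.0, 1.0, 0.016, 0.001]
contact_force: [-0.3, 0.2, 1.0]
gripper_width: -0.003
```

```bash
python3 - <<'E'
from h import *
st();o,p=wrist();save(p,"w3",s=1.5)
E
```

```text
t 5.5 fix mm -112.1 -48.5 z 28.2 yaw,.. [ 3.1100e-02 -1.9000e-03 -3.1413e+00] F [-0.3  0.2  1. ] w -0.0
```

View pics/w3.png

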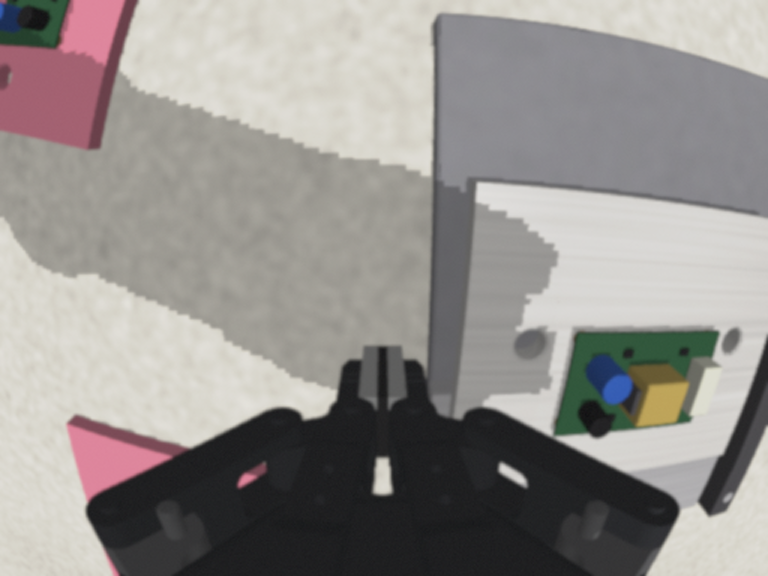

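Call:
apply_moves(
  moves="1 0.03 0 0 0 0 0;1 0.03 0 0 0 0 0;1 0.03 0 0 0 0 0;1 0.02 0 0 0 0 0;1 0 0 0 0 0 0",
)

```text
t: 5.97
eef_pos: [0.481, -0.0072, 0.027]
tool_rot: [-0.0, 1.0, 0.016, 0.001]
contact_force: [-0.4, -0.0, -0.6]
gripper_width: -0.001
```

Call:
apply_moves(
  moves="1 0.02 0 0 0 0 0;1 0.02 0 0 0 0 0;1 0 0 0 0 0 0",
)

```text
t: 6.22
eef_pos: [0.4844, -0.0071, 0.0265]
tool_rot: [-0.0, 1.0, 0.016, -0.001]
contact_force: [-2.3, 0.2, 0.7]
gripper_width: 0.0
```

Call:
apply_moves(
  moves="1 0.02 0 0 0 0 0;1 0 0 0 0 0 0",
)

```text
t: 6.38
eef_pos: [0.4868, -0.007, 0.0265]
tool_rot: [-0.0, 1.0, 0.016, -0.001]
contact_force: [-2.1, 0.8, 0.8]
gripper_width: -0.001
```

```bash
python3 - <<'E'
from h import *
st();o,p=wrist();save(p,"w4",s=1.5)
E
```

```text
t 6.38 fix mm -93.0 -48.1 z 26.5 yaw,.. [ 3.1800e-02  1.1000e-03 -3.1415e+00] F [-2.1  0.8  0.8] w -0.0
```

View pics/w4.png

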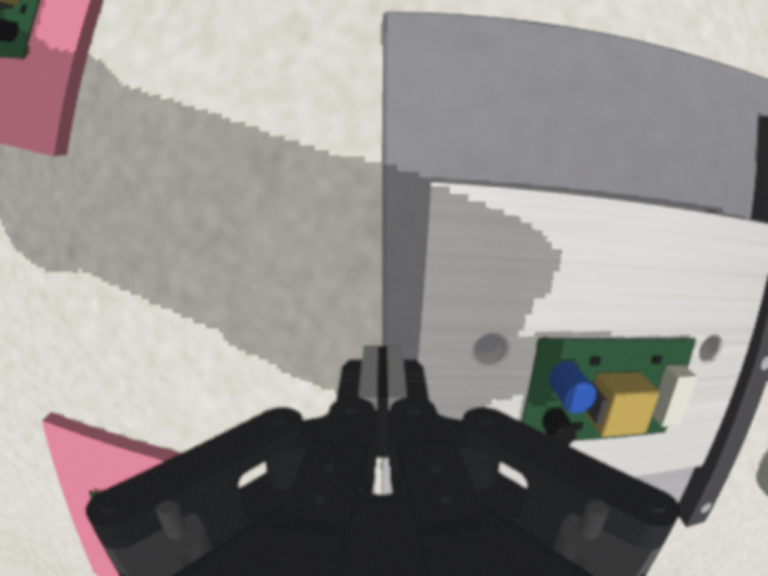

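Call:
apply_moves(
  moves="1 0.02 0 0 0 0 0;1 0.015 0 0 0 0 0;1 0 0 0 0 0 0",
)

```text
t: 6.68
eef_pos: [0.4911, -0.0071, 0.0265]
tool_rot: [0.0, 1.0, 0.016, -0.0]
contact_force: [-3.6, 0.0, 1.4]
gripper_width: -0.0
```

Call:
apply_moves(
  moves="1 0.01 0 0 0 0 0;1 0.01 0 0 0 0 0;1 0 0 0 0 0 0",
)

```text
t: 6.93
eef_pos: [0.4914, -0.0071, 0.0263]
tool_rot: [-0.0, 1.0, 0.016, -0.002]
contact_force: [-8.4, -0.1, 5.9]
gripper_width: -0.004
```

```bash
python3 - <<'E'
from h import *
st();o,p=wrist();save(p,"w5",s=1.5)
E
```

```text
t 6.93 fix mm -88.4 -48.4 z 26.3 yaw,.. [ 0.0313  0.0046 -3.1412] F [-8.4 -0.1  5.9] w -0.0
```

View pics/w5.png

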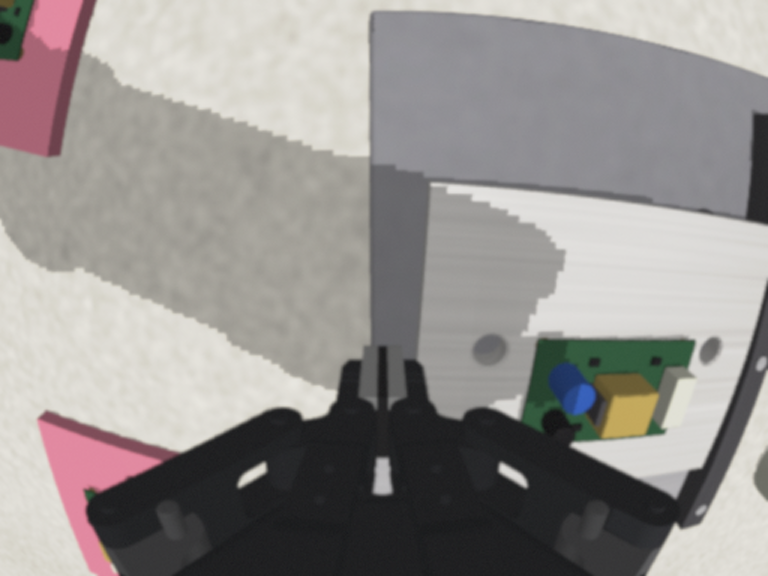

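```bash
python3 - <<'E'
from fit import *
o,p=wrist()
s=lambda u,v:((u+.5)/1.5-.5,(v+.5)/1.5-.5)
P=[(p,s(*a),b) for a,b in [((431,183),(-75,60,34)),((490,349),(-50,5,34)),((710,350),(50,5,34))]]
q,r=fit(P,[.57,0,0]);print(q,r.round(1).tolist())
F=[(p,s(*a),b) for a,b in [((372,14),(-92,80,12)),((750,218),(77,0,12))]][:1]
f=FX;c,s_=np.cos(f[2]),np.sin(f[2]);e=q[:2]-f[:2];print("plate in fix mm",(c*e[0]+s_*e[1])*1e3,(-s_*e[0]+c*e[1])*1e3,q[2]-f[2])
for X in [(-92,80,12),(-92,-40,12),(-92,20,12)]: print((proj(p,T(f,np.array(X)/1e3))+.5)*1.5)
E
```

```text
[ 5.78267290e-01 -3.14322890e-04 -1.70804841e-02] [[-0.5, -1.2], [0.1, 1.5], [1.3, 0.4]]
plate in fix mm -1.3759565895080776 -44.393055191945095 -0.049580484075319405
[370.18779288   7.57043312]
[371.72836551 334.70239371]
[370.44085756 174.51073805]
```

Call:
apply_moves(
  moves="1 0.015 0 -0.005 0 0 0;1 0.01 0 0 0 0 0;1 0 0 0 0 0 0",
)

```text
t: 7.28
eef_pos: [0.4919, -0.0074, 0.0263]
tool_rot: [-0.0, 1.0, 0.015, -0.005]
contact_force: [-12.3, -1.0, 8.0]
gripper_width: -0.001
```

```bash
python3 - <<'E'
from h import *
st();o,p=wrist();save(p,"w6",s=1.5)
E
```

```text
t 7.28 fix mm -88.0 -48.7 z 26.3 yaw,.. [ 0.031   0.0094 -3.1411] F [-12.3  -1.    8. ] w -0.0
```

View pics/w6.png

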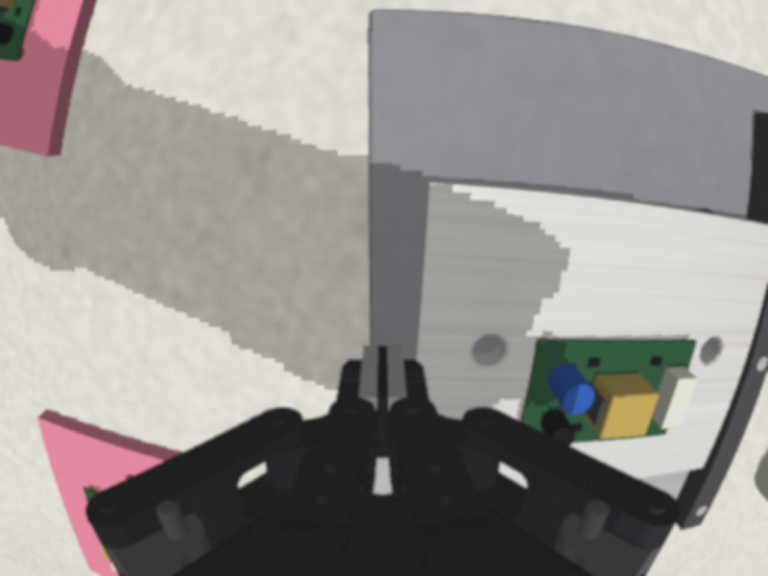

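```bash
python3 - <<'E'
from h import *
p=imaging.read_camera("scene");save(p,"scene2",(210,165,345,255),5.5)
p=imaging.read_camera("side");save(p,"side2",(220,150,325,235),7)
E
```

View pics/scene2.png

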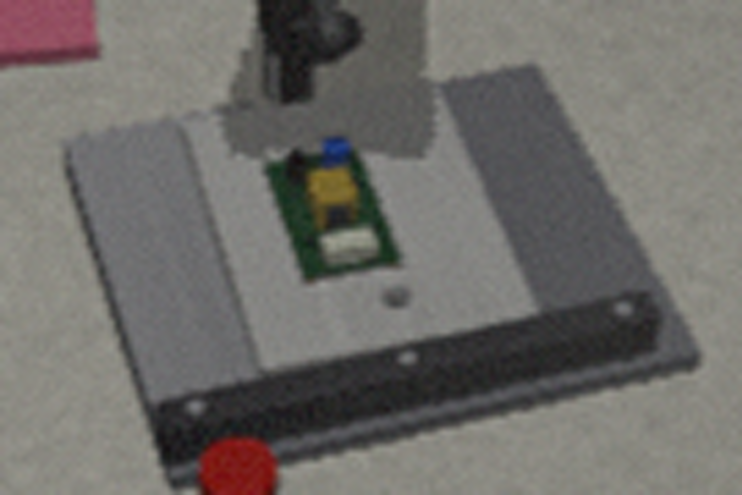

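View pics/side2.png

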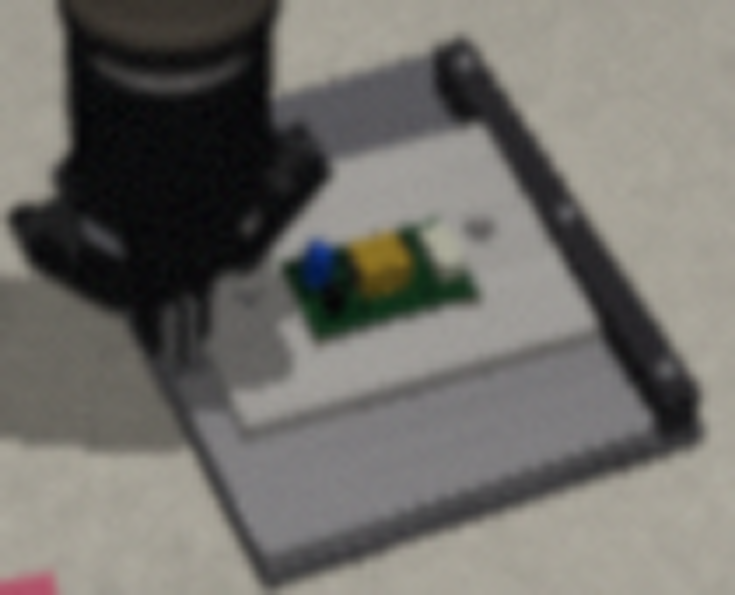

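Call:
apply_moves(
  moves="1 -0.06 0 0 0 0 0;1 -0.06 0 0 0 0 0;1 0 0 -0.25 0 0 0;1 0 0 -0.3 0 0 0;-1 0 0 -0.3 0 0 0;-1 0.213 0.165 0 0 0 0;-1 0.213 0.165 0 0 0 0;-1 0.213 0.165 0 0 0 0;-1 0.213 0.165 0 0 0 0;-1 0 0 0 0 0 0;-1 0 0 0 0 0 0;-1 0 0 0 0 0 0",
)

```text
t: 8.43
eef_pos: [0.5868, -0.0828, 0.1291]
tool_rot: [-0.0, 1.0, 0.016, 0.0]
contact_force: [-0.7, -0.3, -0.0]
gripper_width: 1.0
```

```bash
python3 - <<'E'
from h import *
st();o,p=wrist();save(p,"w7",s=1.5)
E
```

```text
t 8.43 fix mm 4.5 -127.1 z 129.1 yaw,.. [ 3.1800e-02 -1.0000e-04 -3.1413e+00] F [-0.7 -0.3 -0. ] w 1.0
```

View pics/w7.png

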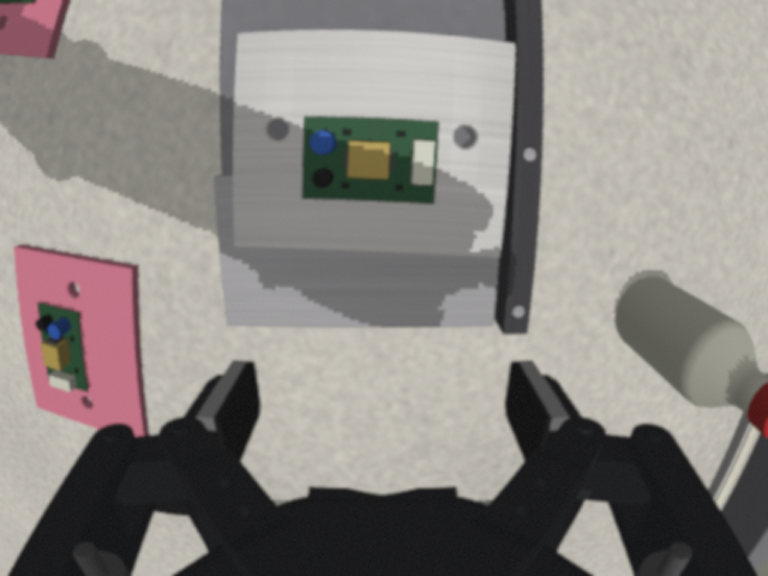

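Call:
apply_moves(
  moves="-1 -0.03 0 0.25 0 0 0;-1 0 0 0.3 0 0 0;-1 0 0 0.25 0 0 0;-1 0 0 0.1 0 0 0;-1 0 0 0 0 0 0;-1 0 0 0 0 0 0;-1 0 0 0 0 0 0",
)

```text
t: 9.07
eef_pos: [0.5847, -0.0833, 0.0231]
tool_rot: [0.0, 1.0, 0.016, 0.001]
contact_force: [-0.4, -0.1, -0.1]
gripper_width: 1.0
```

```bash
python3 - <<'E'
from h import *
st();o,p=wrist();save(p,"w8",s=1.5)
p=imaging.read_camera("side");save(p,"side3",(210,130,325,240),5.2)
E
```

```text
t 9.07 fix mm 2.3 -127.5 z 23.1 yaw,.. [ 3.2000e-02 -2.7000e-03  3.1414e+00] F [-0.4 -0.1 -0.1] w 1.0
```

View pics/w8.png

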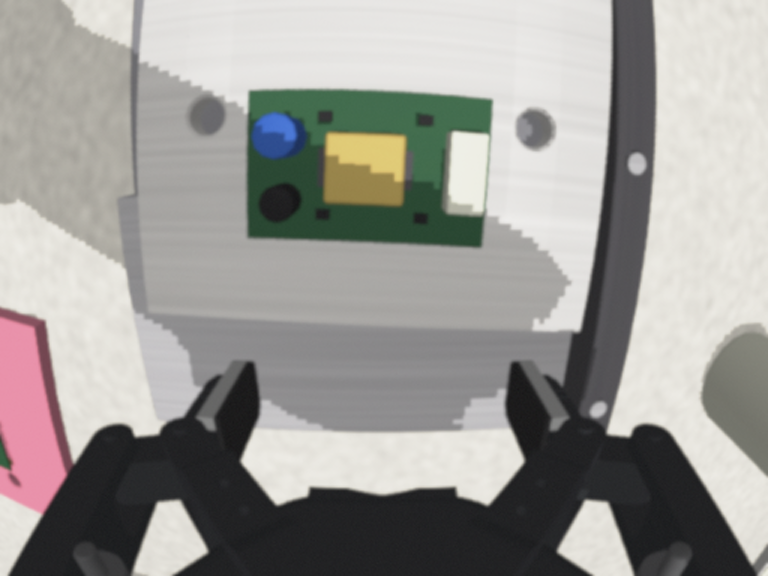

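View pics/side3.png

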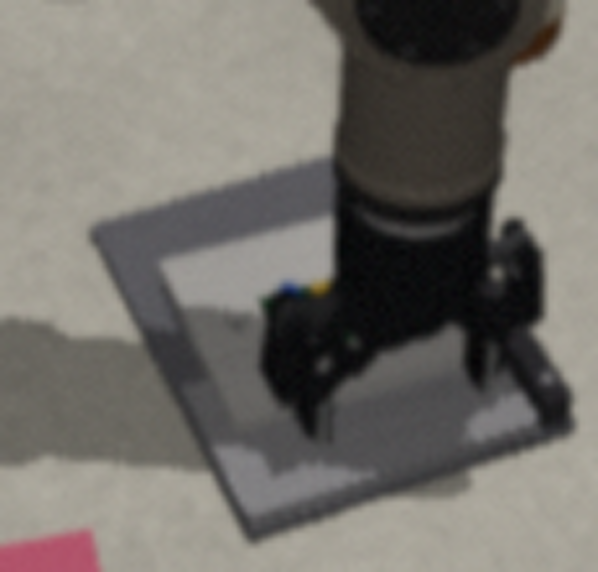

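Call:
apply_moves(
  moves="-1 0 0 0.03 0 0 0;-1 0 0 0.03 0 0 0;-1 0 0 0 0 0 0",
)

```text
t: 9.42
eef_pos: [0.5833, -0.0831, 0.0139]
tool_rot: [-0.0, 1.0, 0.016, -0.0]
contact_force: [0.2, -0.2, -0.2]
gripper_width: 1.001
```

Call:
apply_moves(
  moves="-1 0 -0.03 0 0 0 0;-1 0 -0.03 0 0 0 0;-1 0 -0.03 0 0 0 0;-1 0 0 0 0 0 0",
)

```text
t: 9.75
eef_pos: [0.5834, -0.0714, 0.0141]
tool_rot: [-0.0, 1.0, 0.016, 0.0]
contact_force: [-0.0, 0.8, -0.4]
gripper_width: 0.996
```

```bash
python3 - <<'E'
from h import *
st();o,p=wrist();save(p,"w9",s=1.5)
E
```

```text
t 9.75 fix mm 1.4 -115.7 z 14.1 yaw,.. [ 3.2800e-02 -3.0000e-04 -3.1413e+00] F [-0.   0.8 -0.4] w 1.0
```

View pics/w9.png

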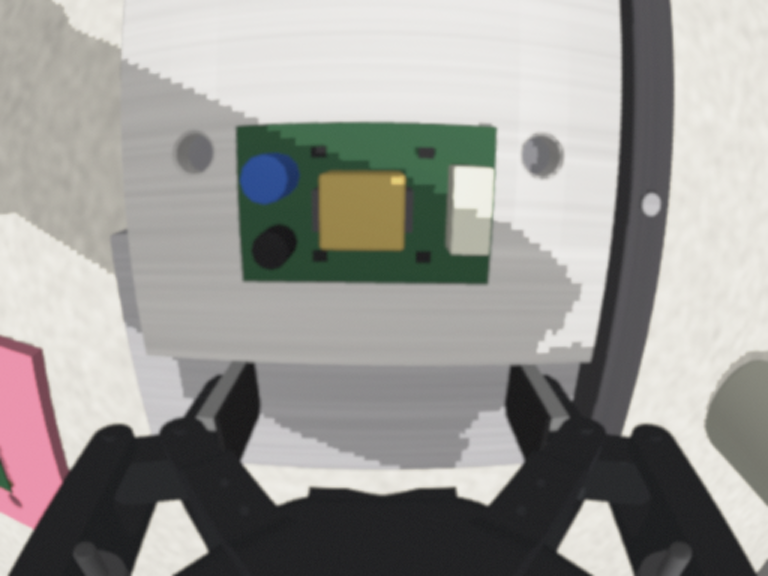

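Call:
apply_moves(
  moves="-1 0 -0.025 0 0 0 0;-1 0 -0.025 0 0 0 0;-1 0 -0.025 0 0 0 0;-1 0 0 0 0 0 0",
)

```text
t: 10.13
eef_pos: [0.5829, -0.0629, 0.0141]
tool_rot: [-0.0, 1.0, 0.016, -0.0]
contact_force: [-0.7, -1.2, 0.0]
gripper_width: 0.999
```

Call:
apply_moves(
  moves="-1 0 -0.025 0 0 0 0;-1 0 -0.025 0 0 0 0;-1 0 -0.025 0 0 0 0;-1 0 0 0 0 0 0",
)

```text
t: 10.47
eef_pos: [0.5826, -0.0536, 0.0141]
tool_rot: [-0.0, 1.0, 0.016, -0.0]
contact_force: [0.4, -0.6, -0.3]
gripper_width: 0.998
```

```bash
python3 - <<'E'
from h import *
st();o,p=wrist();save(p,"w10",s=1.5)
E
```

```text
t 10.47 fix mm 1.2 -97.8 z 14.1 yaw,.. [ 3.2600e-02  1.0000e-04 -3.1411e+00] F [ 0.4 -0.6 -0.3] w 1.0
```

View pics/w10.png

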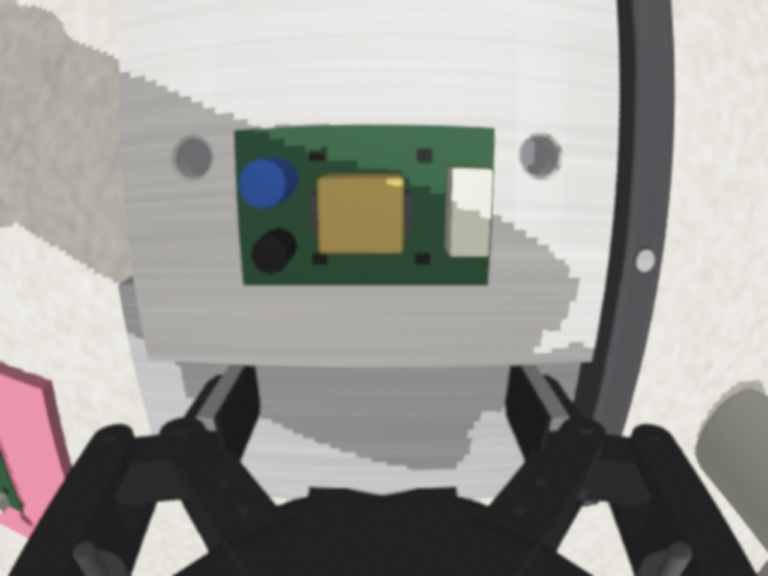

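```bash
cat >> fit.py <<'E'
def plate(p,pts,z=34,f=None):
    s=lambda u,v:((u+.5)/1.5-.5,(v+.5)/1.5-.5)
    q,r=fit([(p,s(*a),(b[0],b[1],z)) for a,b in pts],[.57,0,0])
    f=FX;c,s_=np.cos(f[2]),np.sin(f[2]);e=q[:2]-f[:2];print("plate in fix mm",(c*e[0]+s_*e[1])*1e3,(-s_*e[0]+c*e[1])*1e3,q[2]-f[2],r.round(1).tolist())
E
python3 - <<'E'
from fit import *
o,p=wrist();st()
plate(p,[((193,157),(-50,5)),((540,157),(50,5)),((148,358),(-75,-60)),((592,360),(75,-60))])
s=lambda u,v:((u+.5)/1.5-.5,(v+.5)/1.5-.5)
for X in [(77,-155,24),(77,-60,36),(77,-60,12),(77,-90,24)]: print(X,(proj(p,T(FX,np.array(X)/1e3))+.5)*1.5)
E
```

```text
t 10.57 fix mm 1.1 -97.8 z 14.0 yaw,.. [ 3.2500e-02  2.0000e-04 -3.1408e+00] F [ 0.2  0.1 -0.8] w 1.0
plate in fix mm -2.848380403056385 -25.630660951111906 -0.0038882805219564477 [[-1.5, -0.2], [2.6, -0.9], [-1.0, 0.9], [0.6, 1.7]]
(77, -155, 24) [558.88792587 493.14324873]
(77, -60, 36) [622.80862779 290.87427981]
(77, -60, 12) [591.32030131 270.02398316]
(77, -90, 24) [592.42072717 359.84219594]
```

Call:
apply_moves(
  moves="-1 0 -0.025 0 0 0 0;-1 0 -0.025 0 0 0 0;-1 0 -0.025 0 0 0 0;-1 0 -0.025 0 0 0 0;-1 0 -0.02 0 0 0 0;-1 0 -0.02 0 0 0 0;-1 0 0 0 0 0 0",
)

```text
t: 11.15
eef_pos: [0.582, -0.0367, 0.014]
tool_rot: [-0.0, 1.0, 0.016, -0.0]
contact_force: [0.0, 0.2, -1.0]
gripper_width: 0.998
```

```bash
python3 - <<'E'
from h import *
st();o,p=wrist();save(p,"w11",s=1.5);save(p,"w11c",(60,60,440,260),2)
E
```

```text
t 11.15 fix mm 1.1 -80.9 z 14.0 yaw,.. [ 3.270e-02  3.000e-04 -3.141e+00] F [ 0.   0.2 -1. ] w 1.0
```

View pics/w11c.png

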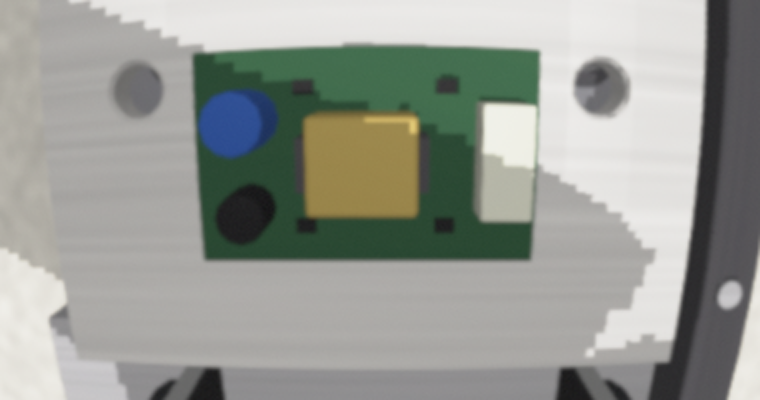

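```bash
python3 - <<'E'
from h import *
o,p=wrist();im=p["image"][...,::-1]
a=im[90:120,112:148];b=im[88:118,343:379]
f=lambda x:cv2.resize(np.clip((x.astype(float)-30)*2,0,255).astype(np.uint8),None,fx=11,fy=11,interpolation=cv2.INTER_CUBIC)
cv2.imwrite("pics/holes11.png",np.hstack([f(a),f(b)]))
E
```

```text
(no output)
```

View pics/holes11.png

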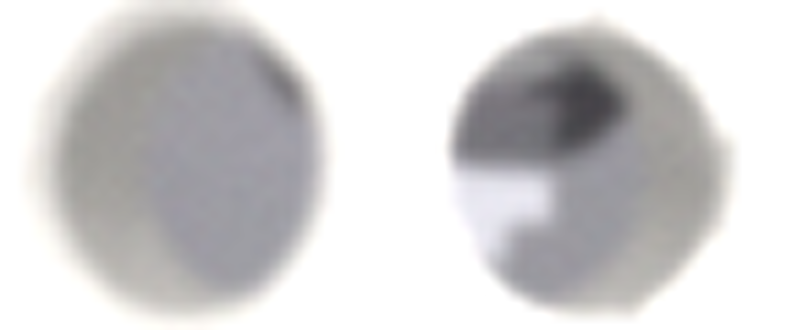

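Call:
apply_moves(
  moves="-1 0 0.04 0 0 0 0;-1 0 0.04 0 0 0 0;-1 0 0 -0.3 0 0 0;-1 0 0 -0.3 0 0 0;1 0 0 -0.3 0 0 0;1 -0.24 -0.175 0 0 0 0;1 -0.24 -0.175 0 0 0 0;1 -0.24 -0.175 0 0 0 0;1 -0.24 -0.175 0 0 0 0;1 0 0 0 0 0 0;1 0 0 0 0 0 0",
)

```text
t: 12.17
eef_pos: [0.4632, 0.0339, 0.1222]
tool_rot: [-0.001, 1.0, 0.017, -0.0]
contact_force: [0.4, -0.1, 0.5]
gripper_width: 0.01
```

```bash
python3 - <<'E'
from h import *
st();o,p=wrist();save(p,"w12",s=1.5)
E
```

```text
t 12.17 fix mm -115.3 -6.5 z 122.2 yaw,.. [ 3.4100e-02  7.0000e-04 -3.1405e+00] F [ 0.4 -0.1  0.5] w 0.01
```

View pics/w12.png

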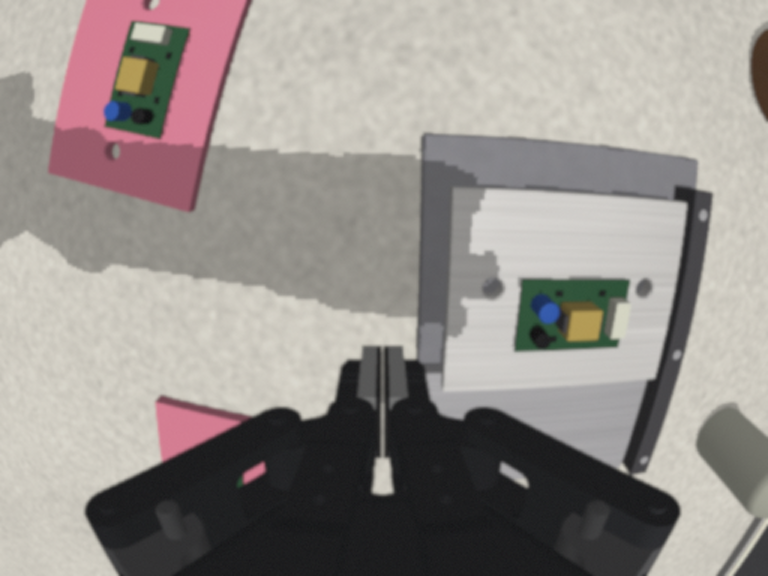

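```bash
python3 - <<'E'
from fit import *
o,p=wrist();save(p,"w12c",(270,80,485,320),2.5)
plate(p,[((453,188),(-75,60)),((688,202),(75,60)),((658,378),(75,-60)),((443,390),(-75,-60))])
for X in [(-92,80,12),(98,80,12),(77,60,36),(-92,-62,24),(77,-155,36)]: print(X,(proj(p,T(FX,np.array(X)/1e3))+.5)*1.5)
E
```

```text
plate in fix mm -1.042311996447102 -9.768044292730828 0.0018659004314115213 [[0.2, -0.4], [-0.2, -0.2], [-1.7, -0.2], [0.5, 0.8]]
(-92, 80, 12) [420.45549749 131.24005106]
(98, 80, 12) [698.67397713 156.94348582]
(77, 60, 36) [695.32298832 187.63398536]
(-92, -62, 24) [417.00601563 372.72732054]
(77, -155, 36) [629.75827623 474.60599899]
```

View pics/w12c.png

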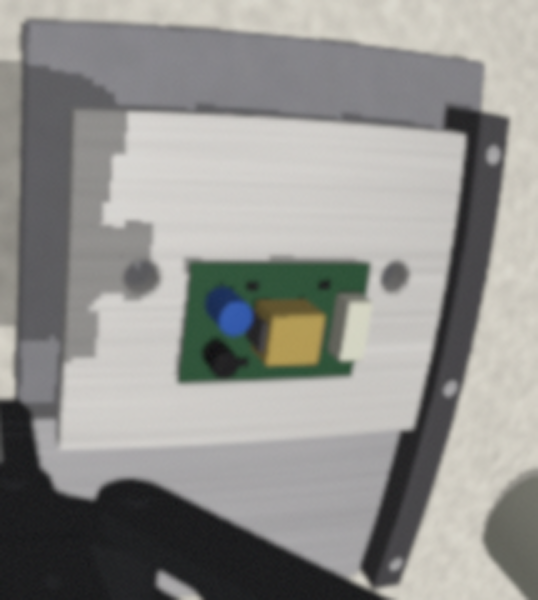

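Call:
apply_moves(
  moves="1 0.02 0.03 0.3 0 0 0;1 0 0 0.3 0 0 0;1 0 0 0.17 0 0 0;1 0 0 0 0 0 0;1 0 0 0 0 0 0;1 0.05 0 0 0 0 0;1 0.05 0 0 0 0 0;1 0 0 0 0 0 0;1 0 0 0 0 0 0",
)

```text
t: 13.02
eef_pos: [0.4806, 0.0302, 0.0308]
tool_rot: [-0.0, 1.0, 0.016, 0.001]
contact_force: [-0.4, 0.2, -0.3]
gripper_width: -0.001
```

```bash
python3 - <<'E'
from h import *
st()
E
```

```text
t 13.02 fix mm -98.0 -10.8 z 30.8 yaw,.. [ 3.2000e-02 -2.8000e-03 -3.1411e+00] F [-0.4  0.2 -0.3] w -0.0
```

Call:
apply_moves(
  moves="1 0.02 0 0.02 0 0 0;1 0.02 0 0 0 0 0;1 0.01 0 0 0 0 0;1 0 0 0 0 0 0",
)

```text
t: 13.35
eef_pos: [0.4854, 0.0302, 0.0274]
tool_rot: [-0.0, 1.0, 0.016, 0.0]
contact_force: [0.6, 1.3, 0.4]
gripper_width: -0.0
```

Call:
apply_moves(
  moves="1 0.01 0 0 0 0 0;1 0.01 0 0 0 0 0;1 0 0 0 0 0 0",
)

```text
t: 13.6
eef_pos: [0.4877, 0.0302, 0.0273]
tool_rot: [-0.0, 1.0, 0.016, 0.0]
contact_force: [-0.1, -0.1, 1.0]
gripper_width: 0.001
```

```bash
python3 - <<'E'
from h import *
st();o,p=wrist();save(p,"w13",s=1.5)
E
```

```text
t 13.6 fix mm -90.9 -11.0 z 27.3 yaw,.. [ 3.1800e-02 -2.0000e-04 -3.1416e+00] F [-0.1 -0.1  1. ] w 0.0
```

View pics/w13.png

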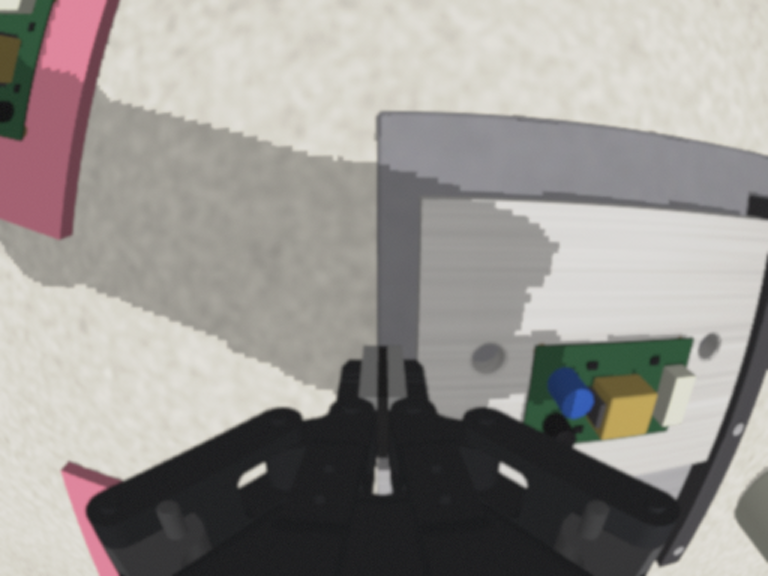

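Call:
apply_moves(
  moves="1 0.01 0 0 0 0 0;1 0.01 0 0 0 0 0;1 0 0 0 0 0 0",
)

```text
t: 13.9
eef_pos: [0.4892, 0.0304, 0.0271]
tool_rot: [-0.0, 1.0, 0.016, -0.001]
contact_force: [-2.1, -0.1, 0.9]
gripper_width: -0.0
```

Call:
apply_moves(
  moves="1 0.01 0 0 0 0 0;1 0.005 0 0 0 0 0;1 0 0 0 0 0 0",
)

```text
t: 14.15
eef_pos: [0.4917, 0.0303, 0.0272]
tool_rot: [0.0, 1.0, 0.016, -0.0]
contact_force: [-1.5, 0.6, -0.5]
gripper_width: 0.003
```

```bash
python3 - <<'E'
from h import *
st();o,p=wrist();save(p,"w14",s=1.5)
E
```

```text
t 14.15 fix mm -86.9 -10.9 z 27.2 yaw,.. [0.0319 0.     3.1416] F [-1.5  0.6 -0.5] w 0.0
```

View pics/w14.png

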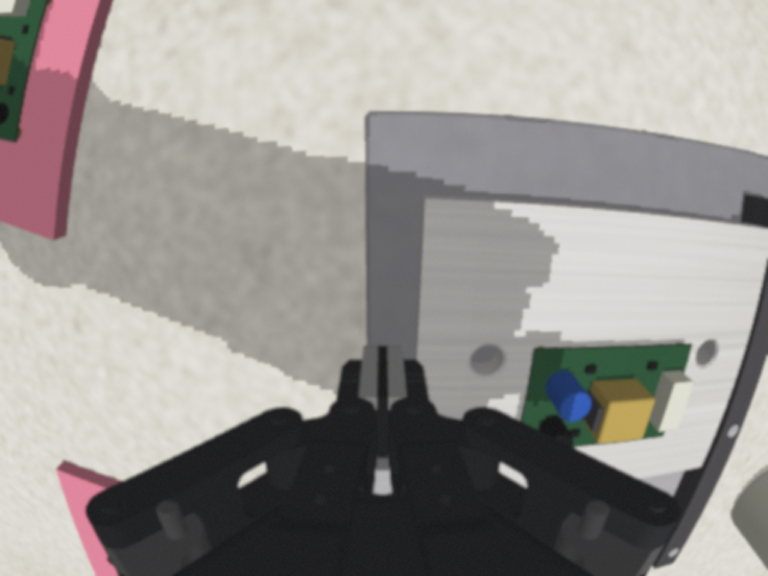

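Call:
apply_moves(
  moves="1 -0.05 0 0 0 0 0;1 -0.05 0 0 0 0 0;1 0 0 -0.25 0 0 0;1 0 0 -0.3 0 0 0;-1 0 0 -0.3 0 0 0;-1 0.208 0.17 0 0 0 0;-1 0.208 0.17 0 0 0 0;-1 0.208 0.17 0 0 0 0;-1 0.208 0.17 0 0 0 0;-1 0 0 0 0 0 0;-1 0 0 0 0 0 0",
)

```text
t: 15.12
eef_pos: [0.5824, -0.0502, 0.1292]
tool_rot: [0.001, 1.0, 0.015, 0.0]
contact_force: [-0.3, 0.6, 0.7]
gripper_width: 0.974
```

```bash
python3 - <<'E'
from h import *
st();o,p=wrist();save(p,"w15",s=1.5)
import pickle;pickle.dump(p,open("w15.pkl","wb"))
E
```

```text
t 15.12 fix mm 1.1 -94.4 z 129.2 yaw,.. [ 2.9000e-02 -5.0000e-04  3.1406e+00] F [-0.3  0.6  0.7] w 0.97
```

View pics/w15.png

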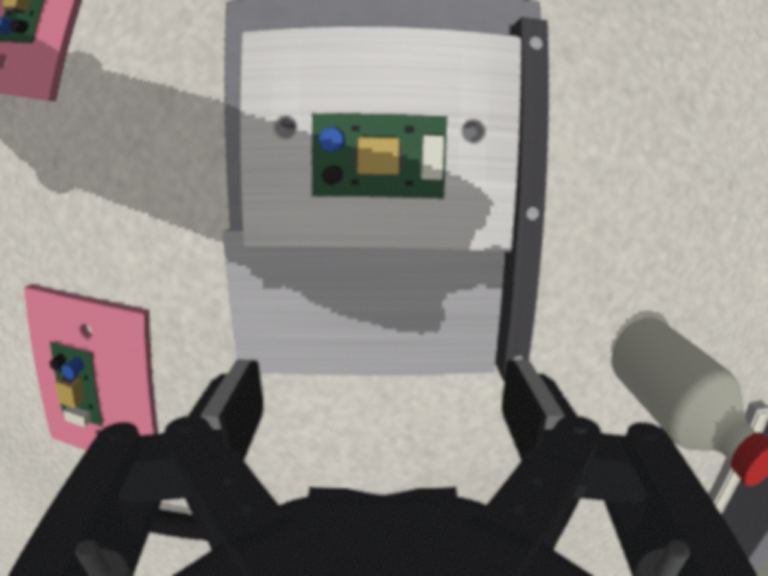

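Call:
apply_moves(
  moves="-1 0 0 0.3 0 0 0;-1 0 0 0.3 0 0 0;-1 0 0 0.27 0 0 0;-1 0 0 0.04 0 0 0;-1 0 0 0.02 0 0 0;-1 0 0 0 0 0 0;-1 0 0 0 0 0 0",
)

```text
t: 15.75
eef_pos: [0.5831, -0.0484, 0.0196]
tool_rot: [-0.0, 1.0, 0.016, 0.001]
contact_force: [0.2, 0.6, 0.2]
gripper_width: 1.001
```

```bash
python3 - <<'E'
from h import *
st()
E
```

```text
t 15.75 fix mm 1.9 -92.6 z 19.6 yaw,.. [ 3.2000e-02 -2.7000e-03 -3.1415e+00] F [0.2 0.6 0.2] w 1.0
```

Call:
apply_moves(
  moves="-1 0 -0.025 0.025 0 0 0;-1 0 -0.025 0.02 0 0 0;-1 0 -0.025 0 0 0 0;-1 0 -0.02 0 0 0 0;-1 0 -0.02 0 0 0 0;-1 0 0 0 0 0 0",
)

```text
t: 16.25
eef_pos: [0.582, -0.0346, 0.0127]
tool_rot: [0.0, 1.0, 0.016, 0.0]
contact_force: [0.6, -0.5, 1.5]
gripper_width: 1.002
```

Call:
apply_moves(
  moves="-1 0 -0.015 0 0 0 0;-1 0 -0.015 0 0 0 0;-1 0 0 0 0 0 0",
)

```text
t: 16.5
eef_pos: [0.5813, -0.0303, 0.0122]
tool_rot: [-0.0, 1.0, 0.016, -0.0]
contact_force: [0.1, 0.8, -0.6]
gripper_width: 1.002
```

```bash
python3 - <<'E'
from h import *
st();o,p=wrist();save(p,"w16",s=1.5)
E
```

```text
t 16.5 fix mm 0.7 -74.5 z 12.2 yaw,.. [ 3.2100e-02  5.0000e-04 -3.1408e+00] F [ 0.1  0.8 -0.6] w 1.0
```

View pics/w16.png

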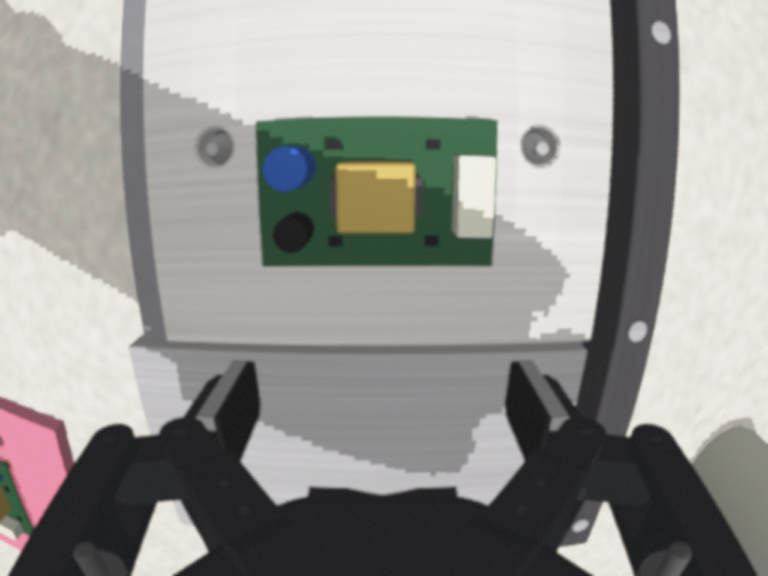

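Call:
apply_moves(
  moves="-1 0 0.03 0 0 0 0;-1 0 0 -0.2 0 0 0;-1 0 0 -0.33 0 0 0;-1 0 0 -0.33 0 0 0;-1 0 0 -0.33 0 0 0;-1 0 0 -0.33 0 0 0;-1 0 0 -0.33 0 0 0;-1 0 -0.3 0 0 0 0;-1 0 -0.3 0 0 0 0;-1 0 0 0 0 0 0;-1 0 0 0 0 0 0",
)

```text
t: 17.47
eef_pos: [0.5788, 0.0407, 0.2339]
tool_rot: [-0.001, 1.0, 0.019, -0.001]
contact_force: [0.8, -0.2, -0.0]
gripper_width: 1.0
```

```bash
python3 - <<'E'
from h import *
st();o,p=wrist();save(p,"w17",s=1.5);save(p,"w17c",(220,100,370,270),3.5)
p=imaging.read_camera("side");save(p,"side4",(220,150,325,235),7)
E
```

```text
t 17.47 fix mm 0.5 -3.5 z 233.9 yaw,.. [ 3.7600e-02  1.0000e-03 -3.1402e+00] F [ 0.8 -0.2 -0. ] w 1.0
```

View pics/w17.png

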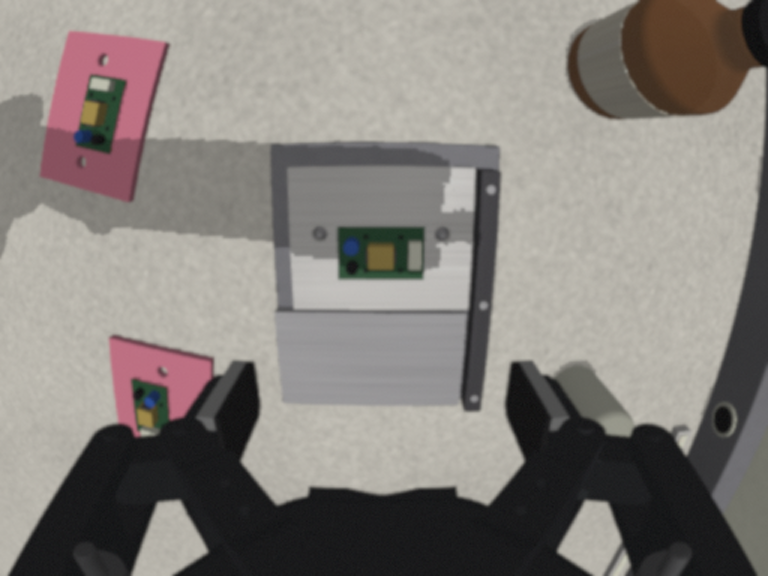

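View pics/side4.png

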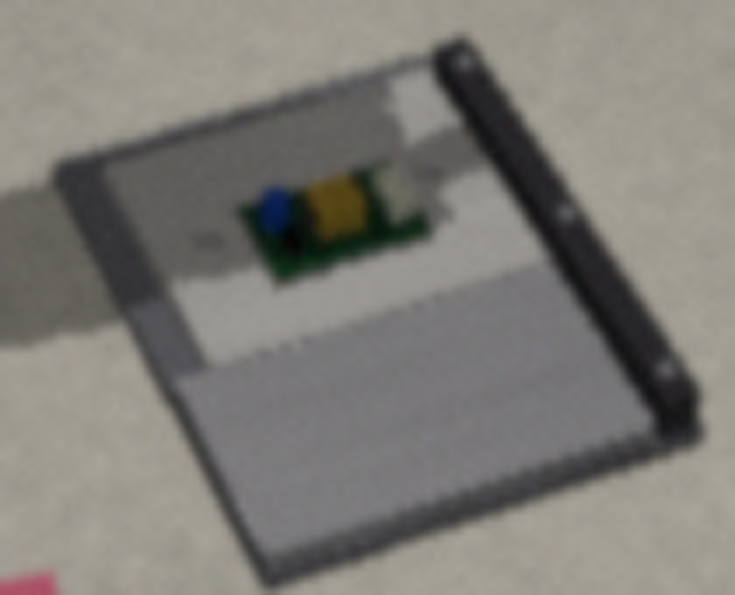

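View pics/w17c.png

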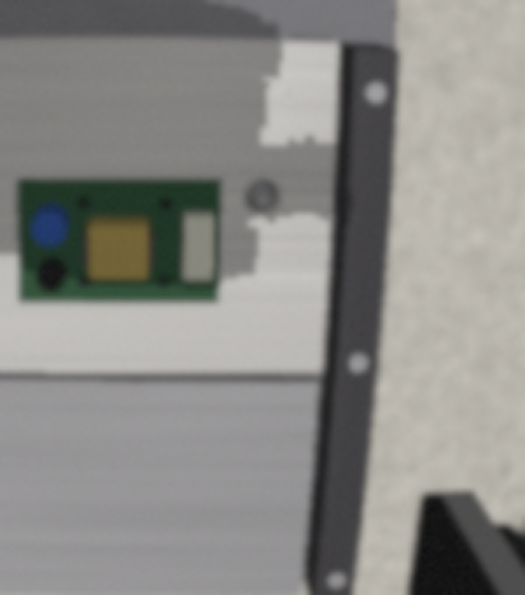

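Call:
apply_moves(
  moves="1 -0.02 -0.33 0 0 0 0;1 -0.02 -0.33 0 0 0 0;1 -0.02 -0.33 0 0 0 0;1 -0.02 -0.33 0 0 0 0;1 -0.02 -0.33 0 0 0 0;1 -0.02 -0.33 0 0 0 0;1 -0.02 -0.33 0 0 0 0;1 -0.02 -0.33 0 0 0 0;1 0 0 0 0 0 0;1 0 0 0 0 0 0",
)

```text
t: 18.4
eef_pos: [0.5493, 0.3551, 0.2332]
tool_rot: [0.0, 1.0, 0.018, -0.001]
contact_force: [0.0, -0.9, -0.3]
gripper_width: -0.004
```

```bash
python3 - <<'E'
from h import *
st();o,p=wrist();save(p,"w18",s=1.5);print(o["eef_pos"],nets.spot_point(p,"start_top"))
import pickle;pickle.dump(p,open("w18.pkl","wb"))
E
```

```text
t 18.4 fix mm -18.8 311.8 z 233.2 yaw,.. [3.5400e-02 1.1000e-03 3.1408e+00] F [ 0.  -0.9 -0.3] w -0.0
[0.54932557 0.35514309 0.23322841] [{'location': [251.7, 172.1], 'score': 0.94}]
```

View pics/w18.png

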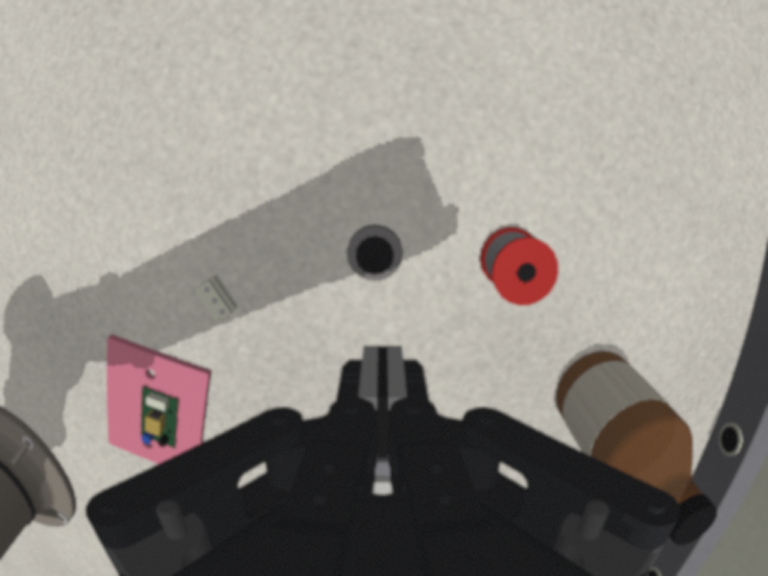

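```bash
python3 - <<'E'
from fit import *
import pickle
p=pickle.load(open("w18.pkl","rb"));w=[(375.5)/1.5-.5,255.5/1.5-.5]
for z in (.01,.015,.02,.025,.03,.035,.04):
    r=least_squares(lambda a:proj(p,[a[0],a[1],z])-w,[.54,.35]).x
    e=r-FX[:2]
    S=imaging.read_camera("scene") if z==.01 else S
    D=imaging.read_camera("side") if z==.01 else D
    print(z,r.round(4),(proj(S,[*r,z])-[394.8,175]).round(1),(proj(D,[*r,z])-[222.5,121.1]).round(1))
bot_=bot.get_obs();print(bot_["eef_pos"])
E
```

```text
0.01 [0.5442 0.3428] [-1.4  1.8] [1.8 1.8]
0.015 [0.5442 0.3441] [-0.5  0.3] [1.6 0.4]
0.02 [0.5443 0.3453] [ 0.4 -1.2] [ 1.4 -1. ]
0.025 [0.5443 0.3465] [ 1.3 -2.6] [ 1.2 -2.4]
0.03 [0.5443 0.3478] [ 2.3 -4.1] [ 1.  -3.9]
0.035 [0.5444 0.349 ] [ 3.2 -5.6] [ 0.9 -5.3]
0.04 [0.5444 0.3502] [ 4.2 -7.1] [ 0.7 -6.7]
[0.55110704 0.35043382 0.23434379]
```

Call:
apply_moves(
  moves="1 -0.058 0.04 0.2 0 0 0;1 0 0 0.3 0 0 0;1 0 0 0.3 0 0 0;1 0 0 0.3 0 0 0;1 0 0 0.3 0 0 0;1 0 0 0.15 0 0 0;1 0 0 0 0 0 0;1 0 0 0 0 0 0;1 0 0 0 0 0 0",
)

```text
t: 19.35
eef_pos: [0.5449, 0.3478, 0.0501]
tool_rot: [-0.001, 1.0, 0.015, 0.001]
contact_force: [0.2, 0.3, -0.6]
gripper_width: -0.0
```

```bash
python3 - <<'E'
from h import *
st();o,p=wrist();save(p,"w19",s=1.5);print(o["eef_pos"])
p=imaging.read_camera("side");save(p,"side5",(180,70,280,150),7)
E
```

```text
t 19.35 fix mm -23.4 304.6 z 50.1 yaw,.. [ 3.0100e-02 -2.4000e-03 -3.1405e+00] F [ 0.2  0.3 -0.6] w -0.0
[0.54490411 0.34780201 0.0501483 ]
```

View pics/w19.png

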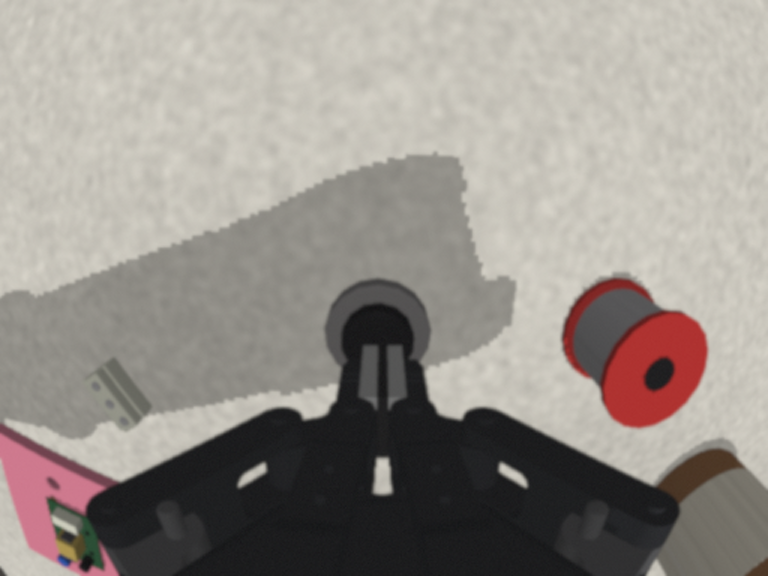

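View pics/side5.png

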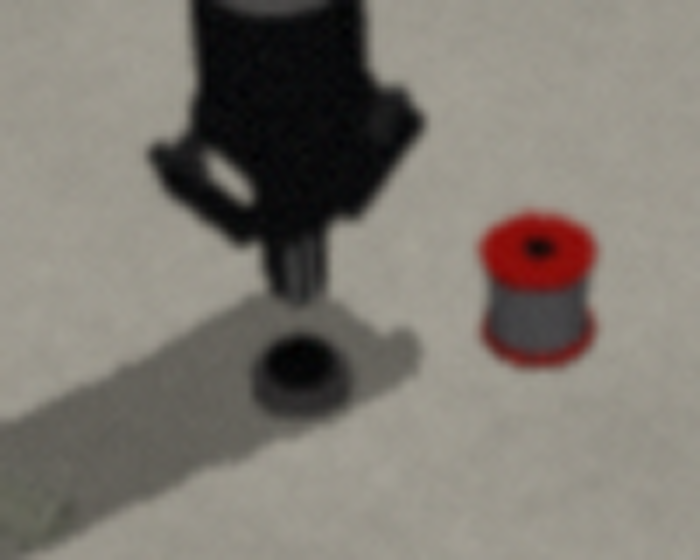

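Call:
apply_moves(
  moves="1 0 0.018 0.1 0 0 0;1 0 0 0.08 0 0 0;1 0 0 0 0 0 0;1 0 0 0 0 0 0",
)

```text
t: 19.78
eef_pos: [0.5425, 0.3457, 0.0257]
tool_rot: [0.001, 1.0, 0.016, -0.001]
contact_force: [0.1, -0.2, 0.3]
gripper_width: -0.003
```

Call:
apply_moves(
  moves="1 0 0 0.02 0 0 0;1 0 0 0 0 0 0;1 0 0 0 0 0 0",
)

```text
t: 20.03
eef_pos: [0.5434, 0.3462, 0.0243]
tool_rot: [-0.0, 1.0, 0.016, 0.0]
contact_force: [0.6, -0.4, 0.8]
gripper_width: -0.002
```

Call:
apply_moves(
  moves="1 0 0 0.02 0 0 0;1 0 0 0 0 0 0;1 0 0 0 0 0 0",
)

```text
t: 20.28
eef_pos: [0.5436, 0.3463, 0.0221]
tool_rot: [-0.0, 1.0, 0.016, 0.0]
contact_force: [0.7, 0.2, 2.1]
gripper_width: 0.003
```

Contact has started, so I'll press on in small steps.

Call:
apply_moves(
  moves="1 0 0 0.015 0 0 0;1 0 0 0.015 0 0 0;1 0 0 0 0 0 0",
)

```text
t: 20.53
eef_pos: [0.5436, 0.3464, 0.0184]
tool_rot: [-0.0, 1.0, 0.016, 0.0]
contact_force: [0.9, 0.7, 2.9]
gripper_width: -0.004
```

Call:
apply_moves(
  moves="1 0 0 0.015 0 0 0;1 0 0 0.01 0 0 0;1 0 0 0 0 0 0",
)

```text
t: 20.78
eef_pos: [0.5436, 0.3464, 0.0161]
tool_rot: [-0.0, 1.0, 0.016, 0.0]
contact_force: [-1.4, -0.3, 9.1]
gripper_width: -0.0
```

Call:
apply_moves(
  moves="1 0 0 0.015 0 0 0;1 0 0 0 0 0 0;1 0 0 0 0 0 0",
)

```text
t: 21.03
eef_pos: [0.5438, 0.3464, 0.0158]
tool_rot: [-0.001, 1.0, 0.016, 0.0]
contact_force: [-5.2, -2.9, 22.9]
gripper_width: -0.001
```

```bash
python3 - <<'E'
from h import *
st();p=imaging.read_camera("side");save(p,"side6",(180,70,280,150),7)
E
```

```text
t 21.03 fix mm -24.6 303.3 z 15.8 yaw,.. [ 3.1500e-02 -2.0000e-04 -3.1401e+00] F [-5.2 -2.9 22.9] w -0.0
```

Call:
apply_moves(
  moves="1 0 0 -0.1 0 0 0;1 0 0 -0.25 0 0 0;1 0 0 -0.3 0 0 0;1 0 0 -0.3 0 0 0;1 0 0 -0.3 0 0 0;1 0 0 -0.3 0 0 0;1 0 0 -0.2 0 0 0;1 0 0 0 0 0 0;1 0 0 0 0 0 0",
)

```text
t: 21.83
eef_pos: [0.5437, 0.3464, 0.2247]
tool_rot: [-0.001, 1.0, 0.016, 0.001]
contact_force: [-0.1, -0.2, -1.5]
gripper_width: -0.001
```

```bash
python3 - <<'E'
from h import *
st();o,p=wrist();save(p,"w20",s=1.5)
d=imaging.read_camera("side");save(d,"side7",(200,90,325,235),4)
import pickle;pickle.dump(p,open("w20.pkl","wb"))
E
```

```text
t 21.83 fix mm -24.7 303.2 z 224.7 yaw,.. [ 3.18e-02 -1.60e-03 -3.14e+00] F [-0.1 -0.2 -1.5] w -0.0
```

View pics/w20.png

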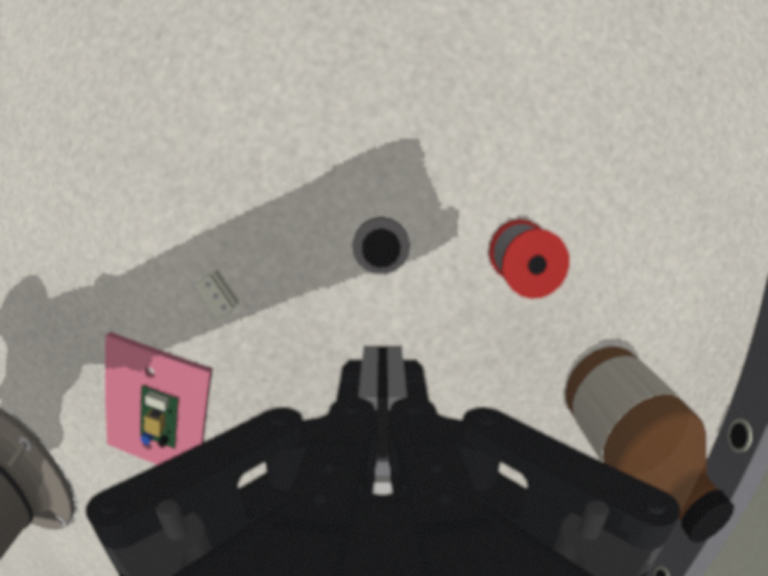

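View pics/side7.png

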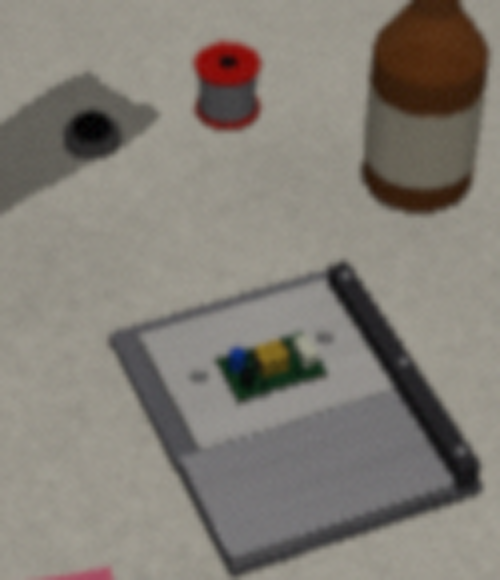

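```bash
python3 - <<'E'
from fit import *
import pickle
# w16 pose approximated from the recorded state
p=pickle.load(open("w20.pkl","rb"))
Tt=np.eye(4);Tt[:3,:3]=R.from_quat([1,.016,0,0]).as_matrix();Tt[:3,3]=[.5813,-.0303,.0122]
p["view"]=np.linalg.inv(Tt@np.array(p["mount"]))
s=lambda u:(u+.5)/1.5-.5
im=cv2.imread("pics/w16.png")
def chk(pp,z,px):
    return proj(pp,T([FX[0],FX[1],.0325],np.array([*pp_,z])/1e3))
for z in (22,24,26,30,34):
    g=lambda x,y:(proj(p,T(FX,np.array([x,y,z])/1e3))+.5)*1.5
    print(z,"edge sep",(g(75,-60)-g(-75,-60))[0].round(1),"hole sep",(g(50,5)-g(-50,5))[0].round(1),g(-75,-60).round(0),g(75,-60).round(0),g(-50,5).round(0),g(50,5).round(0))
cv2.imwrite("pics/w16c.png",cv2.resize(im[100:370,120:640],None,fx=1.5,fy=1.5))
E
```

```text
22 edge sep 424.8 hole sep 329.3 [167. 343.] [592. 343.] [214. 149.] [543. 148.]
24 edge sep 429.5 hole sep 334.0 [165. 345.] [594. 345.] [212. 149.] [545. 148.]
26 edge sep 434.2 hole sep 338.8 [162. 348.] [596. 348.] [209. 149.] [548. 148.]
30 edge sep 443.9 hole sep 348.7 [157. 352.] [601. 353.] [204. 149.] [553. 148.]
34 edge sep 454.0 hole sep 359.2 [152. 358.] [606. 358.] [199. 149.] [558. 148.]
```

View pics/w16c.png

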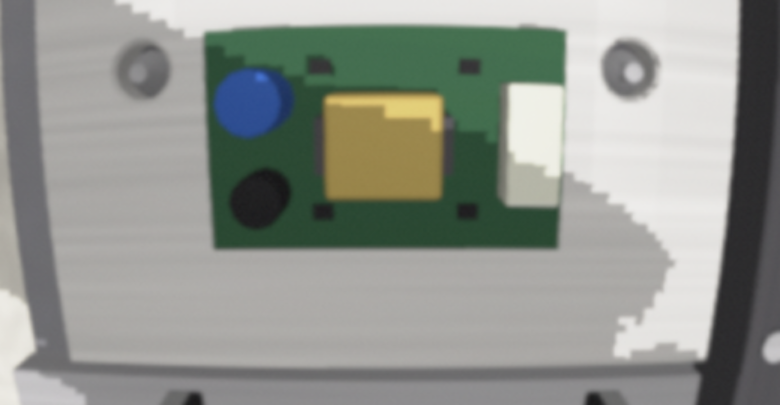

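```bash
python3 -c "
from h import *
st();print(bot.hand_in())"
```

```text
t 21.93 fix mm -26.1 302.7 z 222.1 yaw,.. [3.2100e-02 2.1000e-03 3.1404e+00] F [ 0.  -0.5 -1.7] w -0.0
the job is handed in; nothing more can be done
None
```

The plate is home over both pins, the start button has been pressed and released, and the job is handed in at about 22 s. No verdict was reported.

- **Plate:** I nudged it +x towards the fence, squared it with two spread fingertips along +y, nudged +x again, then pushed the last of +y until it dropped. In the wrist picture just after the drop, the corners and holes match the home pose at 22 mm top height to about 1 mm. Both pins show in the holes.
- **Button:** I pressed it about 6.5 mm past first contact, ending on a hard stop at 23 N. The retreat picture shows it looking the same as before the press. I judged that it came back up from that picture, without a separate measurement.
- **Surroundings:** The spool, terminal, brown bottle and pink plates look unmoved where they show in the last views. The other bystanders were not re-checked. The fingers stayed clear of the circuit board.

Some checks disagreed along the way:
- **First push:** the first +x push stalled at 12 N with the plate still turned about 0.035 rad.
- **x estimates:** estimates of the plate's x then differed by about 2 mm, so I added the second +x nudge.
- **Plate y:** a glimpse through the holes suggested the plate was about 3 mm short in y. The corner fit gave about 10 mm, and the later push agreed with that.

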